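# Set up a machined blank under the bench magnifier

## Task

Get the aluminium blank ready for inspection: stand it on its plain long edge between the open jaws of the vise, orange edge up, centred across the jaws, and let go. Then crank the vise until the jaw grips it firmly, and only then swing the stiff-jointed magnifier (it has a red knob to take it by) over so that the lens stays centred above the blank. Leave the other things on the bench where they are.

Things in the scene. Friction and masses are not known exactly. Their poses are not given: they have to be found in the camera images.
- blank: Loose aluminium block, 44 (its x) x 60 (y) x 28 (z) mm, about 0.2 kg, lying flat at the start, 28 mm high. Its long -x face (60 x 28 mm) and the 7 mm next to it are orange. At the end this face is on top: the block's -x axis points up, it stands 44 mm high, 28 mm thick. Origin: centre of its 44 x 60 mm underside as it lies at the start.
- blank_mid (a point): Centre of the blank (14 mm from its origin along its z); axes as the blank's.
- vise: Blue drill vise, fixed. Origin: on the table under the middle of the open gap; x along the screw from crank to fixed jaw, y along the jaws, z up. Jaws and bed are 46 mm wide (y), on a 90 mm wide, 15 mm high foot. Jaw faces at x = +18 mm (fixed) and -18 mm (moving, open); jaw tops at z = 72 mm. A screw block, 85 mm high, stands at x = -75 to -97 mm.
- vise_bed (a point): Middle of the open gap on the vise's bed, 45 mm above the table, where the blank's lower edge is to stand; axes as the vise's. The gap is 36 mm wide (x). The blank's 60 mm length belongs along y, its ends then stick out 7 mm past the jaws on both sides.
- vise_jaw: Moving jaw of the vise. Its frame coincides with the vise's when open; as it closes it moves along the vise's +x, 16 mm for a turn of the crank, at most 12 mm. With the blank in place it touches after about 8 mm.
- vise_crank (a joint): Crank angle, rad: 0 open, grows clockwise seen from the robot's side, to a stop at 4.71; stays where left. Grip centre in the vise frame, mm: x = -146, y = 45 cos(a), z = 68 + 45 sin(a), a = joint - 0.349: it starts at the left and goes over the top to the right. The jaw meets the blank after about 3.1 rad; from there the force grows.
- crank_grip: Black spinning grip of the crank, a 15 mm thick, 46 mm long cylinder parallel to the vise's x. Origin: its centre. It spins freely on its pin.
- mag_pivot (a point): Shoulder pivot of the magnifier, on top of its fixed post (22 mm thick, foot 110 mm across), 205 mm above the table; the turning axis is vertical.
- mag_arm (a joint): Shoulder angle, rad. At 0 the upper link (white, 190 mm from pivot to elbow) points along the pivot's -y; it grows as the link swings clockwise seen from above, towards the pivot's -x. At joint 0 and elbow at right angle the forearm points along the pivot's -x. Range -0.3 to 2.2. Stiff: stays where left.
- lens: Round lens at the end of the forearm (white ring, 114 mm outer diameter, 14 mm thick), 187 mm above the table. Origin: lens centre, 170 mm from the elbow; its -x axis points along the forearm, from the elbow to lens and knob. The elbow (vertical axis, at the upper link's end) is stiff too and turns +-1.2 rad about the forearm's right angle to the upper link.
- mag_knob (a point): Red upright round knob, 16 mm thick, at the far side of the ring, 235 mm from the elbow in line with the lens (65 mm beyond its centre). It stands from 194 to 240 mm above the table; this point is at 221 mm, on its axis. Take it from above.
- strip_a: Bystander: steel strip 150 x 14 x 3 mm on a yellow pad. Origin: centre of underside.
- strip_b: Bystander: steel strip 130 x 12 x 3 mm on the yellow pad. Origin: centre of underside.
- grinder: Bystander: grey hand grinder lying down, about 170 mm long, 32 mm thick.
- oil: Bystander: white oil bottle, 44 mm across, 100 mm high.
- file: Bystander: orange-handled screwdriver lying down, 170 mm long.
- tin: Bystander: open steel tin, 64 mm across, 50 mm high.
Mind the look-alikes: they are no part of the job. Several things look just like the blank: the one meant starts farthest to the robot's right.

How it is judged:
By the outcome, as a careful person would: the job done as asked, in the order asked, and still so for the second after the job is handed in, with the robot touching nothing.
It also fails if it takes over 72 s, if anything falls off the work surface, if the arm or the gripper's body presses on something with over 40 N, if the wrist force passes 120 N, or if a joint passes its speed limit or range.

## Robot

A 6-joint arm with a two-finger parallel gripper is mounted at the origin on the work surface. World frame = base frame: x ahead of the robot, y to its left, z up, the work surface at z = 0. Lengths are in m, angles in degrees, forces in N, time in s.
With the tool pointing down it reaches from about 0.4 to 0.825 m from the base axis. Payload 7 kg.
Tool frame: the origin (TCP) lies midway between the tips of the shut fingers; the grasp point (between the pads) lies 19 mm behind it; z points along the fingers, y is the line along which they close (so a half turn about z gives the same grasp; the last joint's range is limited). The gripper opens to 88 mm and grips with 3 to 60 N. Pads are 19 mm wide; open, the fingers measure 130 mm over their backs; the gripper's body (78 mm by 193 mm) begins 47 mm behind the grasp point.
Start: joints at [-49.612, 20.546, 0.682, 0, -70.136, -16.507], TCP at [0.273, -0.617, 0.227] pointing down, gripper open.
Joint ranges: [-176.03, 176.03], [-82.01, 121.73], [-58.28, 71.71], [-173.87, 95.51], [-174.79, -0.11], [-173.66, 173.66]. Speed limits (degrees/s): [136.94, 136.94, 172.46, 180, 180, 180].

## Interface

Orientations are given as [roll, pitch, yaw] about the fixed x, y, z axes, in that order (R = Rz(yaw) Ry(pitch) Rx(roll)).
In Python, from plant import get_state, optics, order gives the robot as it stands. The module is installed in compiled form; this text tells all that it offers.
- The arm moves only by the tool send_rows, never from a script. Its argument "moves" is a list of rows, each an object with "slide": the shift along the tool's x, y, z as a fraction of full scale, a list of three; "turn": the turn about the tool's z as a fraction of full scale; "gripper": the opening, from 0 (shut) to 1 (fully open). A call has exactly 5 rows; each row is the pose to reach, as a shift and turn from the pose commanded when the call began, along the tool's axes at that moment; what a row does not reach only later rows make up. Full scale, the value 1, is 150 mm for a shift and 90 degrees for a turn. A row lasts 1/12 s, in which the tool goes at most 41.7 mm and 7.16 degrees, less where a joint would pass 70% of its speed; a pose out of reach is approached as far as the arm can. A call with a number of a shift or a turn outside -1 to 1 is refused whole. A call with a gripper value outside its range is refused whole. The fingers move at their own pace and stop on an object; "newtons" is the grip in N (left out, the last holds). Time passes only in rows, so rows that repeat a pose let the fingers close, or fill a call up. It gives the time, the measured TCP pose, the force, the opening and the grip force at its end, in the units of the state.
- get_state(): the state, without advancing time (a new reading comes with each control period).
- optics.capture(name): name is "scene" or "top" or "wrist"; returns a dict with "img" (400x640x3 uint8, red, green, blue), "intrinsics" (3x3 intrinsics, pixels), "dist" ([k1, k2, p1, p2, k3] as OpenCV has them; the pictures are not rectified), "origin" and "attitude" of the camera in the world. Camera axes: x right, y down, z forward; pixel columns grow to the right and rows downward; lengths in m; the calibration is good to about 2 mm. A picture is of the moment at which its call begins. There is no depth.
- order.close_job(): hands the job in; it is judged then, once.
Trained networks look in the newest picture that a camera, given by its name, has taken for a name from the list of things; names that differ only in an ending like _2 or _b are one class to them, and where a whole thing is asked for, a point or a joint stands for the part that bears it (a point fixed in the world has none). Each returns a list of dicts, best first, with "p" (0 to 1); they miss things now and then, are a little off and sometimes report something else, mostly with a low value. They report only what shows in the picture. A call takes as long as a camera call. They do not tell look-alikes from the thing itself.
- optics.look_for(camera, name): "location" ([x, y, z] in m, in world coordinates, good to about 4 mm: the middle of the surface that is visible of it).
The state is a dict: "time_s": time; "joints": joint angles; "qd": joint speeds; "joint_torque": joint torques, N m; "tcp_pos": TCP position; "eef_rot": TCP orientation; "contact_force": force on the tool from outside, world axes, zero at the start; "moment": the same for the moment, N m; "gripper_width": finger opening in m; "gripper_force": force on a finger pad.
Only numpy, scipy, OpenCV 4.12 (cv2) and the standard library are available. Lean on these libraries where they do the work, as an engineer would, in place of code of your own. Each camera call takes 0.05 s, during which the arm holds its last target. There are 200 camera calls.

## Working session

There is one attempt and no reset: what is moved stays moved. The work goes in short steps, Python scripts to look and compute and a tool call to move; the robot and the scene stay as the last step left them, time stands still between calls to the robot, and variables do not carry over. Pictures are saved under pics/ and viewed, at most 10 in all, crops included, and the job is handed in when it is done.

Besides the shell and the picture viewer there is one more tool, called by a JSON object that holds its "name" and its "arguments". send_rows: Moves the arm, as the interface text tells. Shift numbers are shares of 150 mm and turn numbers shares of 90 degrees, none past 1 either way. Its arguments: {"type":"object","properties":{"moves":{"type":"array"},"newtons":{"type":"number"}},"required":["moves"]}

```bash
mkdir -p pics
cat > h.py <<'E'
import numpy as np, cv2
from scipy.spatial.transform import Rotation as R
from plant import get_state, optics, order
def cap(n,f=None):
    c=optics.capture(n)
    if f: cv2.imwrite('pics/'+f,c['img'][:,:,::-1])
    return c
def rot(c):
    a=np.array(c['attitude'],float)
    return a if a.shape==(3,3) else R.from_euler('xyz',a,degrees=True).as_matrix()
def ray(c,uv,z):
    p=cv2.undistortPoints(np.array(uv,float).reshape(-1,1,2),np.array(c['intrinsics']),np.array(c['dist'])).reshape(-1,2)
    d=np.c_[p,np.ones(len(p))]@rot(c).T; o=np.array(c['origin'])
    return o+d*((z-o[2])/d[:,2])[:,None]
def proj(c,P):
    M=rot(c).T; t=-M@np.array(c['origin'])
    return cv2.projectPoints(np.array(P,float).reshape(-1,3),cv2.Rodrigues(M)[0],t,np.array(c['intrinsics']),np.array(c['dist']))[0].reshape(-1,2)
E
python3 - <<'E'
from h import *
s=get_state(); print(s)
for n in ['scene','top']:
    c=cap(n,n+'0.png'); print(n,c['origin'],c['attitude'],c['intrinsics'])
    for k in ['blank','vise','vise_jaw','crank_grip','lens','mag_knob','mag_arm','oil','tin','grinder']:
        print(k,[(np.round(d['location'],3).tolist(),round(d['p'],2)) for d in optics.look_for(n,k)][:5])
E
```

```text
{'time_s': 0.0, 'joints': array([-4.96143339e+01,  2.05932067e+01,  6.34938853e-01, -2.16698345e-02,
       -7.01342649e+01, -1.65080102e+01]), 'qd': array([ 0.00821732, -0.09727553, -0.03049861,  0.01924033,  0.01039279,
       -0.08135344]), 'joint_torque': array([ 2.88853098e-04, -5.82727432e+01,  2.93063396e+01,  6.99750647e+00,
        7.05208411e-03, -1.69954874e-04]), 'tcp_pos': array([ 0.27303896, -0.61679471,  0.22560665]), 'eef_rot': array([ 1.79905493e+02, -6.76468033e-03, -1.56129719e+02]), 'contact_force': array([-0.25509084, -0.40434247,  0.56689602]), 'moment': array([ 0.01800929,  0.0045711 , -0.01752368]), 'gripper_force': 0.0, 'gripper_width': 0.08767188247930882}
scene [1.33064572 0.23465838 0.84721263] [-129.37667861   -0.81362555  106.91055747] [[400.64284046   0.         324.88040419]
 [  0.         400.64284046 211.86459717]
 [  0.           0.           1.        ]]
blank [([0.48, 0.173, 0.028], 0.84), ([0.338, 0.26, 0.024], 0.53), ([0.665, 0.402, 0.01], 0.34), ([0.534, -0.339, 0.19], 0.32)]
vise [([0.602, 0.01, 0.043], 0.84)]
vise_jaw [([0.588, 0.001, 0.072],
[... 339 characters left out ...]
   0.7630251   -91.67855983] [[465.08399747   0.         323.6919532 ]
 [  0.         465.08399747 198.59539915]
 [  0.           0.           1.        ]]
blank [([0.463, 0.177, 0.029], 0.78), ([0.327, 0.258, 0.028], 0.78), ([0.205, 0.29, 0.03], 0.67)]
vise [([0.578, -0.002, 0.046], 0.67), ([0.752, 0.075, 0.024], 0.26)]
vise_jaw [([0.573, 0.004, 0.077], 0.73)]
crank_grip [([0.479, 0.062, 0.058], 0.57), ([0.671, -0.302, 0.19], 0.23)]
lens [([0.531, -0.338, 0.191], 0.66)]
mag_knob [([0.54, -0.34, 0.191], 0.65), ([0.445, 0.402, 0.024], 0.19)]
mag_arm [([0.56, -0.334, 0.193], 0.65)]
oil [([0.726, 0.166, 0.072], 0.79)]
tin [([0.754, 0.075, 0.024], 0.72), ([0.656, 0.405, 0.009], 0.16)]
grinder []
```

View pics/top0.png

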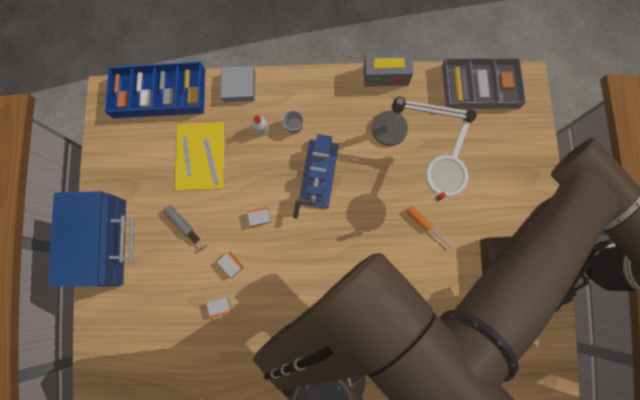

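View pics/scene0.png

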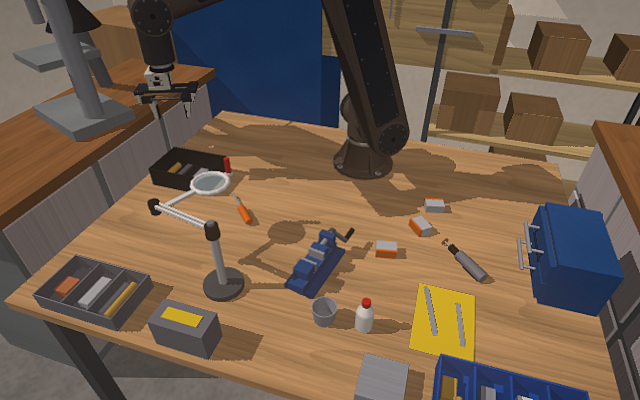

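The top view shows three white/orange blocks. The one farthest right is at px (259,217), with its orange edge towards the robot. The vise is around (320,170) with its crank at (297,210), and the magnifier's post, elbow, lens and knob are at (399,103), (471,115), (447,175) and (440,196). I'll move above the blank for a wrist view.

{"name": "send_rows", "arguments": {"moves": [{"slide": [-0.15,0.19,-0.08],"turn": 0,"gripper": 1},{"slide": [-0.3,0.38,-0.16],"turn": 0,"gripper": 1},{"slide": [-0.45,0.57,-0.24],"turn": 0,"gripper": 1},{"slide": [-0.6,0.76,-0.32],"turn": 0,"gripper": 1},{"slide": [-0.75,0.94,-0.4],"turn": 0,"gripper": 1}]}}

```text
time_s: 1.52
tcp_pos: [0.3189, -0.4411, 0.2871]
eef_rot: [-180.0, 0.0, -156.1]
contact_force: [1.4, 0.3, 0.8]
gripper_width: 0.0875
gripper_force: 0.0
```

{"name": "send_rows", "arguments": {"moves": [{"slide": [-0.15,0.19,-0.08],"turn": 0,"gripper": 1},{"slide": [-0.3,0.38,-0.16],"turn": 0,"gripper": 1},{"slide": [-0.45,0.57,-0.24],"turn": 0,"gripper": 1},{"slide": [-0.6,0.76,-0.32],"turn": 0,"gripper": 1},{"slide": [-0.75,0.94,-0.4],"turn": 0,"gripper": 1}]}}

```text
time_s: 1.93
tcp_pos: [0.3646, -0.2666, 0.3475]
eef_rot: [-180.0, 0.1, -156.1]
contact_force: [0.8, 0.6, -0.3]
gripper_width: 0.0878
gripper_force: 0.0
```

{"name": "send_rows", "arguments": {"moves": [{"slide": [-0.15,0.19,0],"turn": 0,"gripper": 1},{"slide": [-0.3,0.38,0],"turn": 0,"gripper": 1},{"slide": [-0.45,0.57,0],"turn": 0,"gripper": 1},{"slide": [-0.6,0.76,0],"turn": 0,"gripper": 1},{"slide": [-0.75,0.94,0],"turn": 0,"gripper": 1}]}}

```text
time_s: 2.35
tcp_pos: [0.4104, -0.092, 0.3472]
eef_rot: [-180.0, 0.1, -156.1]
contact_force: [0.6, -0.9, -0.3]
gripper_width: 0.0875
gripper_force: 0.0
```

{"name": "send_rows", "arguments": {"moves": [{"slide": [-0.15,0.19,0],"turn": 0.06,"gripper": 1},{"slide": [-0.3,0.38,0],"turn": 0.12,"gripper": 1},{"slide": [-0.45,0.57,0],"turn": 0.18,"gripper": 1},{"slide": [-0.6,0.76,0],"turn": 0.24,"gripper": 1},{"slide": [-0.75,0.94,0],"turn": 0.27,"gripper": 1}]}}

```text
time_s: 2.77
tcp_pos: [0.4563, 0.0827, 0.3471]
eef_rot: [180.0, 0.1, 179.3]
contact_force: [1.5, -0.5, -0.1]
gripper_width: 0.0879
gripper_force: 0.0
```

Run:
```python
from h import *
s=get_state(); print(s['time_s'],s['tcp_pos'],s['eef_rot'],s['joints'],s['contact_force'])
c=cap('wrist','w1.png'); print(c['origin'],c['attitude'])
for k in ['blank','vise','vise_jaw','crank_grip']:
    print(k,[(np.round(d['location'],3).tolist(),round(d['p'],2)) for d in optics.look_for('wrist',k)][:5])
cap('top','top1.png')
```

```text
2.7667 [0.45626492 0.08268963 0.3470646 ] [1.79955881e+02 6.12989369e-02 1.79312757e+02] [ 3.47050829e+01 -3.42556453e+00 -1.26377537e+01 -4.69952006e-04
 -8.07122868e+01 -1.25392226e+02] [ 1.47943872 -0.46105948 -0.07647757]
[0.37593315 0.08278698 0.5062625 ] [ 1.62531164e+02 -3.46263646e-02  8.93317382e+01]
blank [([0.457, 0.172, 0.028], 0.92), ([0.332, 0.254, 0.027], 0.58)]
vise [([0.559, 0.011, 0.05], 0.96), ([0.438, -0.287, 0.024], 0.57), ([0.46, 0.174, 0.026], 0.34)]
vise_jaw [([0.572, 0.001, 0.075], 0.85)]
crank_grip [([0.478, 0.063, 0.062], 0.91)]
```

View pics/w1.png

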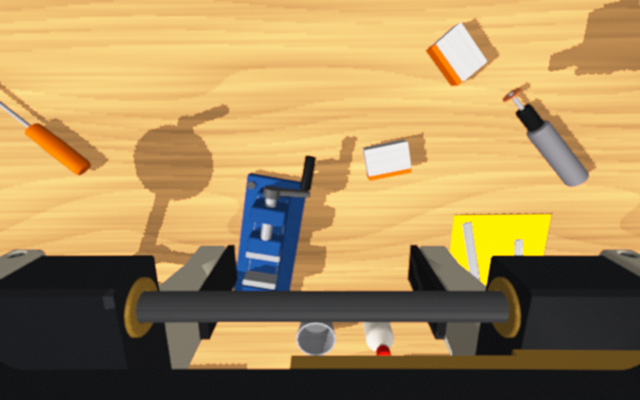

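The wrist view shows the blank at px (388,160) with its orange strip on the lower (+x) side. The crank grip is at (309,172) and the vise jaws are at (262,257–283). Next I'll measure the blank and move over the vise.

{"name": "send_rows", "arguments": {"moves": [{"slide": [-0.15,-0.12,0],"turn": 0,"gripper": 1},{"slide": [-0.3,-0.24,0],"turn": 0,"gripper": 1},{"slide": [-0.45,-0.36,0],"turn": 0,"gripper": 1},{"slide": [-0.6,-0.48,0],"turn": 0,"gripper": 1},{"slide": [-0.6,-0.5,0],"turn": 0,"gripper": 1}]}}

```text
time_s: 3.48
tcp_pos: [0.548, 0.0017, 0.3457]
eef_rot: [-179.9, -0.1, 179.4]
contact_force: [-0.6, 0.5, -0.6]
gripper_width: 0.0875
gripper_force: 0.0
```

```bash
cat > blk.py <<'E'
from h import *
def blank(c,guess,z=.028):
    hsv=cv2.cvtColor(c['img'],cv2.COLOR_RGB2HSV).astype(int)
    H,S,V=hsv[...,0],hsv[...,1],hsv[...,2]
    org=(H<16)&(S>180)&(V>120); wh=(S<60)&(V>130)
    g=proj(c,[*guess,z])[0]
    m=np.zeros(org.shape,bool); r=45; u,v=g.astype(int); m[max(v-r,0):v+r,max(u-r,0):u+r]=1
    out={}
    for n,k in (('org',org&m),('all',(org|wh)&m)):
        k=cv2.morphologyEx(k.astype(np.uint8),cv2.MORPH_CLOSE,np.ones((3,3)))
        nl,l,st,ce=cv2.connectedComponentsWithStats(k)
        i=1+np.argmin(np.hypot(*(ce[1:]-g).T)+1e3*(st[1:,4]<15)); 
        cn=max(cv2.findContours((l==i).astype(np.uint8),0,1)[0],key=len).reshape(-1,2)
        P=ray(c,cn,z)[:,:2]*1000
        out[n]=cv2.minAreaRect(P.astype(np.float32)); print(n,out[n],st[i])
    return out
E
python3 - <<'E'
from blk import *
s=get_state(); print(s['time_s'],s['tcp_pos'],s['eef_rot'])
c=cap('wrist','w2.png')
blank(c,(.457,.172))
for k in ['blank','vise','vise_jaw','crank_grip']:
    print(k,[(np.round(d['location'],3).tolist(),round(d['p'],2)) for d in optics.look_for('wrist',k)][:5])
i=cv2.imread('pics/w2.png'); cv2.imwrite('pics/w2c.png',cv2.resize(i[60:310,200:480],None,fx=2.3,fy=2.3,interpolation=2))
E
```

```text
3.4833 [0.54802522 0.00166844 0.34569488] [-1.79927753e+02 -5.38407618e-02  1.79402634e+02]
org ((490.8391418457031, 145.6455535888672), (8.013352394104004, 3.885746479034424), 89.3192138671875) [427 110   7   4  23]
all ((466.16546630859375, 171.31594848632812), (43.53539276123047, 67.54844665527344), 11.158628463745117) [ 424   70   54   44 1641]
blank [([0.458, 0.17, 0.028], 0.56), ([0.362, 0.256, 0.011], 0.51)]
vise [([0.571, 0.003, 0.052], 0.67)]
vise_jaw [([0.574, -0.0, 0.074], 0.76), ([0.649, 0.395, 0.008], 0.31)]
crank_grip [([0.476, 0.062, 0.06], 0.92), ([0.434, 0.383, 0.027], 0.32), ([0.639, 0.321, 0.005], 0.28)]
```

View pics/w2c.png

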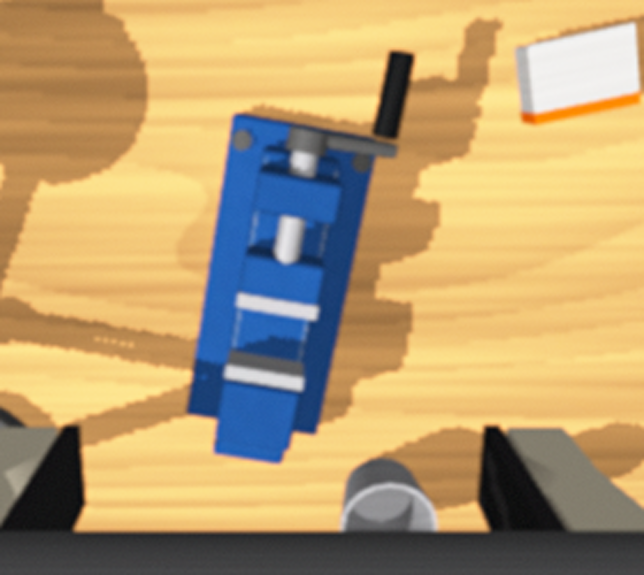

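The crop of the wrist picture shows the vise. Its white jaw strips (tops at z = 72 mm) run from (236,300) to (317,315) and from (225,370) to (304,383) in the crop, and the crank grip from (401,52) to (387,136). I'll fit the pose from these.

```bash
cat > vfit.py <<'E'
from h import *
import sys
c=dict(cap('wrist'))
g=c['img'].astype(int)
m=((g.min(2)>150)&(g.max(2)-g.min(2)<40)).astype(np.uint8)
m[:160]=0; m[240:]=0; m[:,:285]=0; m[:,350:]=0
nl,l,st,ce=cv2.connectedComponentsWithStats(m)
for i in range(1,nl):
    if st[i,4]<40: continue
    cn=max(cv2.findContours((l==i).astype(np.uint8),0,1)[0],key=len).reshape(-1,2)
    r=cv2.minAreaRect((ray(c,cn,.072)[:,:2]*1000).astype(np.float32)); print(st[i],r,'\n',np.round(cv2.boxPoints(r),1).tolist())
def w(pts,z): 
    return np.round(ray(c,np.array(pts)/2.3+[200,60],z)*1000,1)
print('manual jaw edges',w([(226,366),(304,379),(236,306),(318,320)],.072).tolist())
print('foot',w([(235,114),(375,152),(188,412),(317,433)],.015).tolist())
print('grip',w([(401,52),(387,137)],.060).tolist())
b=w([(525,123),(640,100),(518,46),(636,22)],.028); print('blank',b.tolist())
E
python3 vfit.py
```

```text
[317 160  11  16 136] ((554.1458740234375, 3.5773653984069824), (11.186275482177734, 20.76993179321289), 80.01624298095703) 
 [[542.9000244140625, -0.10000000149011612], [563.4000244140625, -3.700000047683716], [565.2999877929688, 7.300000190734863], [544.9000244140625, 10.899999618530273]]
[300 189  36  12 204] ((590.4707641601562, -2.3256282806396484), (46.1904411315918, 8.087451934814453), 78.62055969238281) 
 [[581.9000244140625, -24.200000762939453], [589.9000244140625, -25.799999237060547], [599.0, 19.5], [591.0999755859375, 21.100000381469727]]
[295 220  34  11 198] ((633.38623046875, -10.766721725463867), (45.87031936645508, 8.335548400878906), 79.45919799804688) 
 [[625.0999755859375, -32.599998474121094], [633.2999877929688, -34.099998474121094], [641.7000122070312, 11.0], [633.5, 12.5]]
manual jaw edges [[624.8, -28.5, 72.0], [633.3, 17.1, 72.0], [588.3, -21.8, 72.0], [597.1, 25.1, 72.0]]
foot [[484.8, -22.9, 15.0], [507.8, 61.8, 15.0], [678.5, -59.4, 15.0], [694.7, 27.7, 15.0]]
grip [[451.8, 68.9, 60.0], [495.8, 62.9, 60.0]]
blank [[490.8, 147.6, 28.0], [478.5, 213.0, 28.0], [448.3, 139.9, 28.0], [436.3, 205.2, 28.0]]
```

{"name": "send_rows", "arguments": {"moves": [{"slide": [0.16,0.22,0.14],"turn": -0.03,"gripper": 1},{"slide": [0.32,0.44,0.28],"turn": -0.06,"gripper": 1},{"slide": [0.48,0.66,0.42],"turn": -0.1,"gripper": 1},{"slide": [0.64,0.88,0.56],"turn": -0.127,"gripper": 1},{"slide": [0.72,1.0,0.64],"turn": -0.127,"gripper": 1}]}}

```text
time_s: 4.2
tcp_pos: [0.4372, 0.157, 0.2506]
eef_rot: [179.9, 0.1, -168.8]
contact_force: [0.6, 0.8, 0.4]
gripper_width: 0.0878
gripper_force: 0.0
```

{"name": "send_rows", "arguments": {"moves": [{"slide": [0,0.05,0],"turn": 0,"gripper": 1},{"slide": [0,0.05,0],"turn": 0,"gripper": 1},{"slide": [0,0.05,0],"turn": 0,"gripper": 1},{"slide": [0,0.05,0],"turn": 0,"gripper": 1},{"slide": [0,0.05,0],"turn": 0,"gripper": 1}]}}

```text
time_s: 4.62
tcp_pos: [0.438, 0.1628, 0.2512]
eef_rot: [180.0, 0.1, -169.0]
contact_force: [-0.0, 0.1, -0.5]
gripper_width: 0.0876
gripper_force: 0.0
```

Run:
```python
from blk import *
s=get_state(); print(s['time_s'],s['tcp_pos'],s['eef_rot'])
c=cap('wrist','w3.png')
print(c['origin'],proj(c,[.463,.175,.028]))
blank(c,(.463,.175))
for k in ['blank']:
    print(k,[(np.round(d['location'],3).tolist(),round(d['p'],2)) for d in optics.look_for('wrist',k)][:5])
```

```text
4.6167 [0.43804054 0.16277534 0.25123054] [ 1.79970805e+02  6.06507123e-02 -1.69038425e+02]
[0.35920491 0.14648931 0.41042255] [[329.03333107 191.6430189 ]]
org ((485.3038635253906, 177.605224609375), (2.4806809425354004, 57.558128356933594), 10.977044105529785) [303 209  50   3  96]
all ((465.1697998046875, 174.23948669433594), (43.29447937011719, 60.71120834350586), 10.976302146911621) [ 302  175   53   37 1835]
blank [([0.455, 0.173, 0.025], 0.76), ([0.327, 0.256, 0.026], 0.59)]
```

View pics/w3.png

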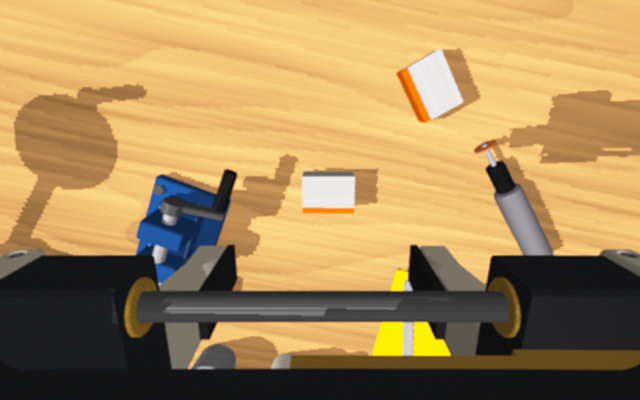

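{"name": "send_rows", "arguments": {"moves": [{"slide": [-0.1,0.01,0.2],"turn": 0,"gripper": 1},{"slide": [-0.2,0.02,0.4],"turn": 0,"gripper": 1},{"slide": [-0.318,0.041,0.6],"turn": 0,"gripper": 1},{"slide": [-0.318,0.041,0.8],"turn": 0,"gripper": 1},{"slide": [-0.318,0.041,1.0],"turn": 0,"gripper": 1}]}}

```text
time_s: 5.13
tcp_pos: [0.4843, 0.1778, 0.0991]
eef_rot: [180.0, 0.0, -169.1]
contact_force: [-0.0, 0.3, -0.3]
gripper_width: 0.0873
gripper_force: 0.0
```

{"name": "send_rows", "arguments": {"moves": [{"slide": [0,0,0.15],"turn": 0,"gripper": 1},{"slide": [0,0,0.3],"turn": 0,"gripper": 1},{"slide": [0,0,0.45],"turn": 0,"gripper": 1},{"slide": [0,0,0.55],"turn": 0,"gripper": 1},{"slide": [0,0,0.63],"turn": 0,"gripper": 1}]}}

```text
time_s: 5.55
tcp_pos: [0.4832, 0.1772, 0.0045]
eef_rot: [-179.9, -0.1, -169.1]
contact_force: [-0.1, 0.4, -0.3]
gripper_width: 0.0875
gripper_force: 0.0
```

Run:
```python
from blk import *
s=get_state(); print(s['time_s'],s['tcp_pos'],s['eef_rot'],s['contact_force'])
c=cap('wrist','w4.png')
print(c['origin'],proj(c,[.463,.175,.028]))
```

```text
5.55 [0.4831594  0.17716896 0.00445188] [-1.79947351e+02 -8.76021964e-02 -1.69078335e+02] [-0.13652145  0.42312347 -0.31602027]
[0.40463805 0.16124614 0.16383512] [[328.03998624 241.45414469]]
```

View pics/w4.png

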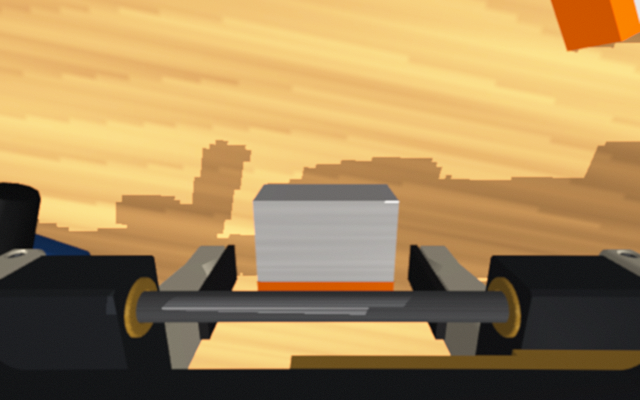

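The close view shows the blank between the fingers. Its near top edge is at row 200 (cols 254–398) and the orange band starts at row 282, so it is well centred. Closing gently.

Run:
```python
from blk import *
c=cap('wrist')
P=ray(c,[(326,200),(326,282),(254,200),(398,200)],.028)*1000
t=get_state()['tcp_pos']*1000; R_=np.array([[-.9819,-.1894],[-.1894,.9819]])
print((P-t)[:,:2]@R_.T)
```

```text
[[ 39.42561484   0.63181845]
 [  1.67838856   0.75946934]
 [ 39.40710912 -28.78105534]
 [ 39.44308366  30.0125465 ]]
```

{"name": "send_rows", "arguments": {"moves": [{"slide": [0,0,0],"turn": 0,"gripper": 0.6},{"slide": [0,0,0],"turn": 0,"gripper": 0.6},{"slide": [0,0,0],"turn": 0,"gripper": 0.6},{"slide": [0,0,0],"turn": 0,"gripper": 0.6},{"slide": [0,0,0],"turn": 0,"gripper": 0.6}], "newtons": 5}}

```text
time_s: 6.07
tcp_pos: [0.4835, 0.1786, 0.0068]
eef_rot: [180.0, 0.1, -169.0]
contact_force: [-1.0, -0.3, 1.3]
gripper_width: 0.0604
gripper_force: 3.8
```

{"name": "send_rows", "arguments": {"moves": [{"slide": [0.02,0,-0.03],"turn": 0,"gripper": 0.5},{"slide": [0.04,0,-0.06],"turn": 0,"gripper": 0.5},{"slide": [0.065,0,-0.085],"turn": 0,"gripper": 0.5},{"slide": [0.095,0,-0.11],"turn": 0,"gripper": 0.5},{"slide": [0.13,0,-0.13],"turn": 0,"gripper": 0.5}]}}

```text
time_s: 6.48
tcp_pos: [0.4636, 0.1746, 0.0261]
eef_rot: [180.0, 0.0, -169.0]
contact_force: [-0.6, -0.2, -2.2]
gripper_width: 0.0596
gripper_force: 5.0
```

Run:
```python
from blk import *
s=get_state(); print(s['time_s'],s['tcp_pos'],s['eef_rot'],s['contact_force'],s['gripper_force'],s['gripper_width'])
c=cap('wrist','w5.png'); d=cap('scene'); u,v=proj(d,[.47,.175,.03])[0].astype(int)
cr=cv2.resize(d['img'][v-60:v+60,u-80:u+80,::-1],None,fx=4,fy=4,interpolation=2)
cv2.imwrite('pics/m5.png',np.hstack([cr[:400],]) if 0 else np.vstack([cr[:300,:640],c['img'][100:400,:,::-1]]))
```

```text
6.4833 [0.46358771 0.17457829 0.02613867] [ 1.79988226e+02  2.02664395e-02 -1.68984280e+02] [-0.60525646 -0.23122352 -2.16047962] 4.999387264251709 0.05963950491104559
```

View pics/m5.png

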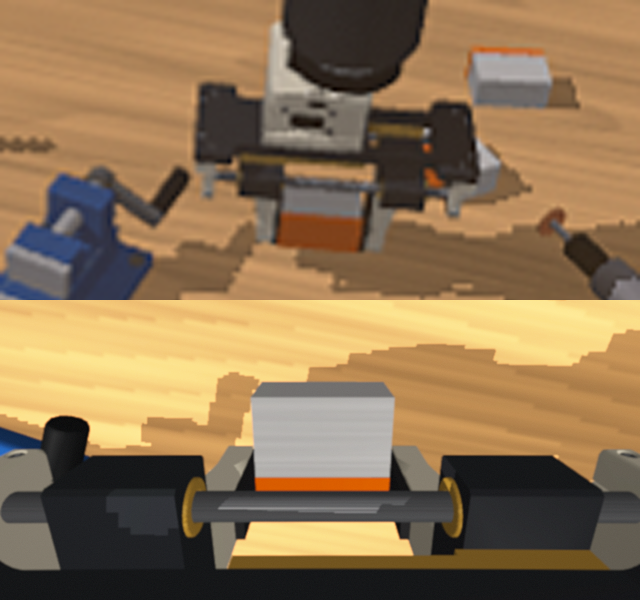

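The block is held flat: friction at the pads keeps it from swinging. I'll try a lower grip force.

{"name": "send_rows", "arguments": {"moves": [{"slide": [0,0,0],"turn": 0,"gripper": 0.6},{"slide": [0,0,0],"turn": 0,"gripper": 0.6},{"slide": [0,0,0],"turn": 0,"gripper": 0.6},{"slide": [0,0,0],"turn": 0,"gripper": 0.6},{"slide": [0,0,0],"turn": 0,"gripper": 0.6}], "newtons": 3}}

```text
time_s: 7.0
tcp_pos: [0.4643, 0.1748, 0.0256]
eef_rot: [180.0, 0.0, -169.0]
contact_force: [1.0, -0.1, 0.8]
gripper_width: 0.06
gripper_force: 3.0
```

```bash
cat > loc.py <<'E'
from blk import *
# near edge row etc. of block seen in wrist: vertical profile through column 326
c=cap('wrist'); s=get_state()
print(s['time_s'],s['tcp_pos'],s['contact_force'],s['gripper_force'],s['gripper_width'])
g=c['img'][100:300,318:334].mean(1).astype(int)
for r in range(0,195,5): print(100+r,g[r].tolist(),end=' ')
E
python3 loc.py
```

```text
7.05 [0.46432925 0.17477955 0.02558151] [ 0.64201847  0.10032789 -0.02822345] 3.0000171437859535 0.06008626622030384
100 [251, 223, 138] 105 [249, 214, 132] 110 [247, 210, 129] 115 [240, 194, 117] 120 [239, 192, 114] 125 [243, 199, 121] 130 [245, 204, 124] 135 [247, 208, 127] 140 [245, 203, 123] 145 [248, 211, 130] 150 [248, 211, 130] 155 [243, 198, 120] 160 [242, 197, 119] 165 [233, 178, 106] 170 [187, 138, 81] 175 [194, 144, 85] 180 [190, 139, 81] 185 [165, 163, 161] 190 [173, 171, 167] 195 [168, 165, 163] 200 [168, 166, 162] 205 [169, 167, 163] 210 [171, 168, 166] 215 [170, 168, 166] 220 [168, 166, 163] 225 [170, 168, 165] 230 [172, 169, 166] 235 [172, 170, 167] 240 [177, 173, 172] 245 [173, 170, 168] 250 [175, 172, 170] 255 [171, 168, 165] 260 [172, 170, 168] 265 [209, 90, 0] 270 [208, 91, 0] 275 [207, 90, 0] 280 [249, 214, 131] 285 [251, 223, 138] 290 [237, 177, 107]
```

```bash
cat > tilt.py <<'E'
from blk import *
from scipy.optimize import least_squares
def tilt(zb=None):
    c=cap('wrist'); s=get_state(); T=s['tcp_pos']; ps=np.deg2rad(s['eef_rot'][2]); ex=np.array([np.cos(ps),np.sin(ps),0]); ey=np.array([np.sin(ps),-np.cos(ps),0])
    g=c['img'][:,315:338].astype(int).mean(1)
    sat=(g.max(1)-g.min(1))/g.max(1)
    white=(sat<.12)&(g.mean(1)>140); org=(g[:,2]<25)&(g[:,0]>120)
    w=np.flatnonzero(white[120:300])+120; o=np.flatnonzero(org[120:300])+120
    # largest contiguous white run
    rs=np.split(w,np.flatnonzero(np.diff(w)>2)+1); w=max(rs,key=len)
    rows=np.array([w[0]-.5,w[-1]+.5,o[-1]+.5 if len(o) else np.nan]); 
    print('t',s['time_s'],'tcp',T,'F',s['contact_force'],'grip',s['gripper_force'],s['gripper_width']); print('rows near,seam,edge',rows,'brightness',g[w].mean())
    def pts(p):
        t,x,z=p; d=np.array([np.cos(t)*1,np.sin(t)]) # dir from orange edge to near edge, tool x, world -z
        return np.array([T+ex*(x+k*np.cos(t))+np.array([0,0,z-T[2]-k*np.sin(t)]) for k in (.044,.037,0.)][:1]+[T+ex*(x+k*np.cos(t))+np.array([0,0,z-T[2]-k*np.sin(t)]) for k in (.007,0.)])
    def f(p):
        r=proj(c,pts(p))[:,1]-rows
        return np.r_[np.nan_to_num(r),(p[1]+.005)*200*.5]
    for t0 in (.3,.9):
        q=least_squares(f,[t0,-.005,.05]); print('tilt',np.rad2deg(q.x[0]),'edge x,z',q.x[1:]*1000,'cost',q.cost)
    return c
if __name__=='__main__': tilt()
E
python3 tilt.py
```

```text
t 7.1 tcp [0.4643215  0.17478468 0.0255958 ] F [0.78215548 0.39981424 0.61559445] grip 3.0000417307019234 0.059799612006628866
rows near,seam,edge [183.5 261.5 276.5] brightness 168.97268673355632
tilt 18.72242571688017 edge x,z [-1.69862288 40.23236143] cost 0.058861905922204937
tilt 18.722393360410386 edge x,z [-1.69862668 40.23235388] cost 0.058861905941059625
```

{"name": "send_rows", "arguments": {"moves": [{"slide": [0.045,0,-0.027],"turn": 0,"gripper": 0.6},{"slide": [0.08,0,-0.04],"turn": 0,"gripper": 0.6},{"slide": [0.117,0,-0.05],"turn": 0,"gripper": 0.6},{"slide": [0.153,0,-0.057],"turn": 0,"gripper": 0.6},{"slide": [0.193,0,-0.06],"turn": 0,"gripper": 0.6}]}}

```text
time_s: 7.52
tcp_pos: [0.4349, 0.1689, 0.0348]
eef_rot: [180.0, 0.0, -169.0]
contact_force: [0.4, 0.7, -2.3]
gripper_width: 0.0597
gripper_force: 3.0
```

```bash
python3 tilt.py
python3 - <<'E'
from h import *
c=cap('wrist','w6.png'); d=cap('scene'); t=get_state()['tcp_pos']; u,v=proj(d,[t[0],t[1],.03])[0].astype(int)
cr=cv2.resize(d['img'][v-40:v+35,u-80:u+80,::-1],None,fx=4,fy=4,interpolation=2)
cv2.imwrite('pics/m6.png',np.vstack([cr,c['img'][100:400,:,::-1]]))
E
```

```text
t 7.5667 tcp [0.43373698 0.16829375 0.03464924] F [-2.22286848 -0.58228878 -3.16066389] grip 2.9996144771575928 0.05968110157829164
rows near,seam,edge [185.5 255.5 282.5] brightness 155.344099378882
tilt 84.61016503056895 edge x,z [ 51.319641   146.51875758] cost 18.263049858397586
tilt 84.6100323249489 edge x,z [ 51.31946201 146.51844295] cost 18.263049867663614
```

View pics/m6.png

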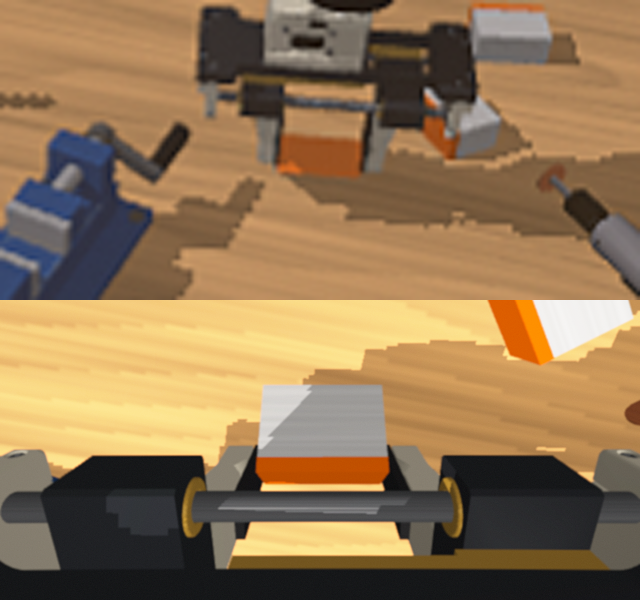

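The lower half shows the near edge at cols 265–384 and row 185, and the seam at cols 257–388 and row 257. The orange face is becoming visible below it. I'll fit the tilt from those corners.

```bash
cat > t4.py <<'E'
from h import *
from scipy.optimize import least_squares
def fit(obs):
    c=cap('wrist'); s=get_state(); T=s['tcp_pos']; ps=np.deg2rad(s['eef_rot'][2]); ex=np.array([np.cos(ps),np.sin(ps),0]); ey=np.array([np.sin(ps),-np.cos(ps),0])
    print(s['time_s'],T,s['contact_force'],s['gripper_width'])
    def P(p,k,l,dn=0): # k along from orange edge, l lateral, dn depth
        t,x,y,z=p
        return T*[1,1,0]+ex*(x+k*np.cos(t)-dn*np.sin(t))+ey*(y+l)+np.array([0,0,z-k*np.sin(t)-dn*np.cos(t)])
    f=lambda p:(proj(c,[P(p,k,l) for k,l in ((.044,-.03),(.044,.03),(.007,-.03),(.007,.03))])-np.array(obs)).ravel()
    best=min((least_squares(f,[t0,0,0,.05]) for t0 in (.2,.6,1.)),key=lambda q:q.cost)
    p=best.x; print('tilt',np.rad2deg(p[0]),'top orange edge x,y,z',p[1:]*1000,'cost',best.cost)
    P0=P(p,.044,0,.028)-T; print('bottom near edge: tool x',P0@ex*1000,'z',(P0+T)[2]*1000, 'orange/bottom',((P(p,0,0,.028)-T)@ex*1000,P(p,0,0,.028)[2]*1000))
if __name__=='__main__': fit([(264,185.5),(384.5,185.5),(256.5,256),(388.5,256)])
E
python3 t4.py
```

```text
7.7167 [0.43552669 0.16925239 0.0347324 ] [ 0.14140863  0.1952979  -1.71621995] 0.05963922476394104
tilt 44.62378835912393 top orange edge x,y,z [ 6.04040209 -0.47260196 57.65345155] cost 2.1116045759623328
bottom near edge: tool x 17.688157149683185 z 6.817147572676423 orange/bottom (np.float64(-13.628159137895175), np.float64(37.72488663874779))
```

{"name": "send_rows", "arguments": {"moves": [{"slide": [0.01,0,0.05],"turn": 0,"gripper": 0.6},{"slide": [0.065,0,0.038],"turn": 0,"gripper": 0.6},{"slide": [0.12,0,0.03],"turn": 0,"gripper": 0.6},{"slide": [0.17,0,0.035],"turn": 0,"gripper": 0.6},{"slide": [0.225,0,0.05],"turn": 0,"gripper": 0.6}]}}

```text
time_s: 8.13
tcp_pos: [0.4017, 0.1623, 0.0272]
eef_rot: [-180.0, 0.0, -169.0]
contact_force: [0.5, -0.2, 0.4]
gripper_width: 0.0601
gripper_force: 3.0
```

```bash
cat > prof.py <<'E'
from h import *
c=cap('wrist','w7.png'); s=get_state(); print(s['time_s'],s['tcp_pos'],s['contact_force'],s['gripper_force'],s['gripper_width'])
g=c['img'].astype(int)
sat=(g.max(2)-g.min(2))/np.maximum(g.max(2),1)
cls=np.where((g[...,2]<40)&(g[...,0]>110)&(g[...,1]<g[...,0]*.6),'O',np.where((sat<.15)&(g.mean(2)>120),'W',np.where((sat<.15)&(g.mean(2)>60),'g',np.where(g.mean(2)<60,'#','.'))))
for r in range(130,300,6): print(r,''.join(cls[r,230:420:4]))
E
python3 prof.py
```

```text
8.1833 [0.39990381 0.16134984 0.0265382 ] [-2.61490199  0.64753383  0.50348391] 2.999676838517189 0.06001848265851375
130 ................................................
136 ................................................
142 ................................................
148 ................................................
154 ................................................
160 ................................................
166 ................................................
172 ................................................
178 ................................................
184 ................................................
190 ................................................
196 ................................................
202 ................................................
208 ................................................
214 ................................................
220 ..........WWWWWWWWWWWWWWWWWWWWWWWWWWW...........
226 ..........WWWWWWWWWWWWWWWWWWWWWWWWWWW...........
232 .........WWWWWWWWWWWWWWWWWWWWWWWWWWWWW..........
238 .........WWWWWWWWWWWWWWWWWWWWWWWWWWWWW..........
244 ........WWWWWWWWWWWWWWWWWWWWWWWWWWWWWWW.........
250 ......##WWWWWWWWWWWWWWWWWWWWWWWWWWWWWWW##.......
256 ......#.................................##......
262 .....##OOOOOOOOOOOOOOOOOOOOOOOOOOOOOOOOO##......
268 ....##OOOOOOOOOOOOOOOOOOOOOOOOOOOOOOOOOOO##.....
274 ....###OOOOOOOOOOOOOOOOOOOOOOOOOOOOOOOOO####....
280 ...####OOOOOOOOOOOOOOOOOOOOOOOOOOOOOOOOO####....
286 ..#####OOOOOOOOOOOOOOOOOOOOOOOOOOOOOOOOO#####...
292 ################################################
298 ggggggggggggggggggggggggggggggggggggggggggggg###
```

Run:
```python
import t4
from h import *
i=cv2.imread('pics/w7.png')[:,:,::-1].astype(int)
for r in (219,252,266): 
    print(r,[ (u,i[r,u].tolist()) for u in list(range(250,276,3))+list(range(374,398,3))])
print([(r,i[r,324].tolist()) for r in list(range(212,222,2))+list(range(250,292,2))])
t4.fit([(269,217.5),(378,217.5),(260,255),(387.5,255)])
```

```text
219 [(250, [242, 198, 122]), (253, [241, 196, 119]), (256, [241, 195, 119]), (259, [241, 194, 117]), (262, [241, 195, 118]), (265, [243, 198, 121]), (268, [163, 146, 133]), (271, [137, 134, 132]), (274, [138, 137, 134]), (374, [132, 130, 129]), (377, [178, 146, 113]), (380, [209, 155, 90]), (383, [207, 155, 92]), (386, [201, 149, 88]), (389, [191, 139, 83]), (392, [191, 139, 81]), (395, [192, 141, 83])]
252 [(250, [131, 123, 109]), (253, [34, 32, 30]), (256, [20, 19, 20]), (259, [112, 109, 108]), (262, [127, 124, 122]), (265, [126, 125, 122]), (268, [127, 125, 124]), (271, [128, 126, 124]), (274, [126, 125, 122]), (374, [126, 124, 122]), (377, [127, 124, 123]), (380, [127, 125, 122]), (383, [127, 126, 124]), (386, [80, 78, 78]), (389, [18, 17, 17]), (392, [52, 49, 44]), (395, [127, 120, 106])]
266 [(250, [18, 17, 17]), (253, [62, 29, 20]), (256, [178, 73, 0]), (259, [180, 74, 0]), (262, [178, 73, 0]), (265, [178, 72, 0]), (268, [177, 72, 0]), (271, [177, 70, 0]), (274, [177, 72, 0]), (374, [181, 74, 0]), (377, [180, 73, 0]), (380, [181, 75, 0]), (383, [179, 73, 0]), (386, [182, 75, 0
[... 295 characters left out ...]
6, 15]), (260, [159, 65, 0]), (262, [159, 63, 0]), (264, [158, 64, 1]), (266, [180, 74, 0]), (268, [217, 92, 0]), (270, [217, 93, 0]), (272, [216, 92, 0]), (274, [216, 91, 0]), (276, [217, 93, 0]), (278, [216, 91, 0]), (280, [217, 93, 0]), (282, [216, 91, 0]), (284, [217, 93, 0]), (286, [216, 91, 0]), (288, [219, 93, 0]), (290, [170, 73, 23])]
8.2333 [0.40056533 0.161664   0.02673653] [ 0.6511662  -0.47943999 -2.40356084] 0.06002473999461559
tilt 81.60317087748143 top orange edge x,y,z [ 8.75090056 -0.28764248 47.48404572] cost 1.8882596691872446
bottom near edge: tool x -12.523706775151185 z -0.13308442096430367 orange/bottom (np.float64(-18.948951085460546), np.float64(43.395253883556784))
```

Tilt is about 82° with the edge on the table. Releasing so it settles upright.

{"name": "send_rows", "arguments": {"moves": [{"slide": [0,0,0],"turn": 0,"gripper": 0.75},{"slide": [0,0,0],"turn": 0,"gripper": 0.85},{"slide": [0,0,0],"turn": 0,"gripper": 0.95},{"slide": [0,0,0],"turn": 0,"gripper": 0.95},{"slide": [0,0,0],"turn": 0,"gripper": 0.95}]}}

```text
time_s: 8.65
tcp_pos: [0.4027, 0.1627, 0.027]
eef_rot: [-180.0, -0.0, -169.0]
contact_force: [-0.4, -1.1, -0.0]
gripper_width: 0.0822
gripper_force: 0.0
```

```bash
python3 prof.py
python3 - <<'E'
from h import *
i=cv2.imread('pics/w7.png')[:,:,::-1].astype(int)
print([(r,i[r,324].tolist()) for r in range(200,294,3)])
E
```

```text
8.7 [0.40262093 0.16262719 0.02700698] [-0.08107249  0.51739845 -0.12327445] 0.0 0.08270565527571445
130 ................................................
136 ................................................
142 ................................................
148 ................................................
154 ................................................
160 ................................................
166 ................................................
172 ................................................
178 ................................................
184 ................................................
190 ................................................
196 ................................................
202 ................................................
208 ................................................
214 ..........gggggggggggggggggggggggggg............
220 .........gggggggggggggggggggggggggggg...........
226 .........ggggggggggggggggggggggggggggg..........
232 ........gggggggggggggggggggggggggggggg..........
238 .......OOOOOOOOOOOOOOOOOOOOOOOOOOOOOOOOO.
[... 547 characters left out ...]
46, 206, 123]), (203, [248, 212, 129]), (206, [226, 168, 100]), (209, [197, 146, 87]), (212, [122, 116, 107]), (215, [111, 109, 108]), (218, [113, 112, 111]), (221, [114, 111, 109]), (224, [113, 112, 110]), (227, [112, 112, 108]), (230, [114, 114, 111]), (233, [110, 110, 109]), (236, [128, 83, 61]), (239, [138, 57, 0]), (242, [176, 72, 0]), (245, [212, 89, 0]), (248, [212, 89, 0]), (251, [211, 89, 0]), (254, [212, 89, 0]), (257, [210, 90, 0]), (260, [213, 91, 0]), (263, [213, 92, 0]), (266, [211, 90, 0]), (269, [212, 91, 0]), (272, [211, 89, 0]), (275, [212, 90, 0]), (278, [211, 90, 0]), (281, [211, 91, 0]), (284, [212, 91, 0]), (287, [213, 90, 0]), (290, [165, 72, 24]), (293, [43, 45, 48])]
```

Run:
```python
from h import *
c=cap('wrist'); s=get_state(); t=s['tcp_pos']*1000; ps=np.deg2rad(s['eef_rot'][2])
M=np.array([[np.cos(ps),np.sin(ps)],[np.sin(ps),-np.cos(ps)]])
g=c['img'].astype(int)
o=((g[...,2]<40)&(g[...,0]>190)&(g[...,1]<g[...,0]*.6)); o[:225]=0;o[292:]=0;o[:,:240]=0;o[:,410:]=0
L=[];Rr=[];T=[]
for u in (264,324,380): T.append((u,np.flatnonzero(o[:,u])[0]))
for r in (250,268,286):
    k=np.flatnonzero(o[r]); L.append((k[0],r));Rr.append((k[-1],r))
for n,q in (('near edge',T),('left',L),('right',Rr)): print(n,q,np.round((ray(c,q,.044)*1000-t)[:,:2]@M.T,1).tolist())
print('bottom',np.round((ray(c,[(324,211.5)],0)*1000-t)[:,:2]@M.T,1))
```

```text
near edge [(264, np.int64(243)), (324, np.int64(243)), (380, np.int64(243))] [[16.5, -27.1], [16.5, -0.0], [16.5, 25.2]]
left [(np.int64(255), 250), (np.int64(256), 268), (np.int64(257), 286)] [[13.0, -31.3], [3.9, -31.4], [-5.5, -31.4]]
right [(np.int64(387), 250), (np.int64(386), 268), (np.int64(384), 286)] [[13.0, 28.5], [4.0, 28.6], [-5.4, 28.2]]
bottom [[16.4  0.2]]
```

{"name": "send_rows", "arguments": {"moves": [{"slide": [0.016,-0.01,0.05],"turn": 0,"gripper": 0.95},{"slide": [0.016,-0.01,0.1],"turn": 0,"gripper": 0.95},{"slide": [0.016,-0.01,0.1],"turn": 0,"gripper": 0.6},{"slide": [0.016,-0.01,0.1],"turn": 0,"gripper": 0.6},{"slide": [0.016,-0.01,0.1],"turn": 0,"gripper": 0.6}], "newtons": 10}}

```text
time_s: 9.17
tcp_pos: [0.4003, 0.1606, 0.0118]
eef_rot: [-180.0, -0.0, -169.0]
contact_force: [0.0, -0.3, -0.0]
gripper_width: 0.0685
gripper_force: 0.0
```

{"name": "send_rows", "arguments": {"moves": [{"slide": [0,0,0],"turn": 0,"gripper": 0.5},{"slide": [0,0,0],"turn": 0,"gripper": 0.5},{"slide": [0,0,0],"turn": 0,"gripper": 0.5},{"slide": [0,0,-0.05],"turn": 0,"gripper": 0.5},{"slide": [0,0,-0.15],"turn": 0,"gripper": 0.5}], "newtons": 30}}

```text
time_s: 9.58
tcp_pos: [0.3993, 0.1596, 0.0339]
eef_rot: [-179.9, -0.2, -169.0]
contact_force: [-0.5, 0.4, -2.0]
gripper_width: 0.0601
gripper_force: 30.0
```

```bash
python3 prof.py|cut -c1-90
python3 - <<'E'
from h import *
i=cv2.imread('pics/w7.png')[:,:,::-1].astype(int)
print([(r,i[r,324].tolist()) for r in range(200,294,4)])
E
```

```text
9.6333 [0.4009074  0.16102109 0.0370771 ] [ 1.09500417 -0.29807194  1.67756769] 29.9996665
130 ................................................
136 ................................................
142 ................................................
148 ................................................
154 ................................................
160 ................................................
166 ................................................
172 ................................................
178 ................................................
184 ................................................
190 ................................................
196 ................................................
202 ................................................
208 ................................................
214 ................................................
220 ................................................
226 ..........gggggggggggggggggggggggggggg..........
232 .........ggggggggggggggggggggggggggggg..........
238 ........ggggggggggggggggggggggggggggggg.........
24
[... 370 characters left out ...]
86 ..###OOOOOOOOOOOOOOOOOOOOOOOOOOOOOOOOOOOOO###...
292 ################################################
298 gggggggggggggggggggggggggggggggggggggggggggggggg
[(200, [249, 214, 132]), (204, [243, 195, 117]), (208, [204, 150, 89]), (212, [202, 149, 88]), (216, [203, 152, 90]), (220, [193, 142, 85]), (224, [164, 129, 95]), (228, [116, 114, 112]), (232, [116, 114, 112]), (236, [116, 114, 112]), (240, [116, 114, 111]), (244, [116, 115, 113]), (248, [116, 114, 112]), (252, [113, 112, 110]), (256, [141, 68, 34]), (260, [144, 57, 0]), (264, [215, 93, 0]), (268, [217, 92, 0]), (272, [218, 93, 0]), (276, [217, 94, 0]), (280, [218, 95, 0]), (284, [218, 94, 0]), (288, [219, 93, 0]), (292, [46, 46, 47])]
```

{"name": "send_rows", "arguments": {"moves": [{"slide": [0,0,-0.15],"turn": 0,"gripper": 0.5},{"slide": [0,0,-0.32],"turn": 0,"gripper": 0.5},{"slide": [0,0,-0.5],"turn": 0,"gripper": 0.5},{"slide": [0,0,-0.7],"turn": 0,"gripper": 0.5},{"slide": [0,0,-0.89],"turn": 0,"gripper": 0.5}]}}

```text
time_s: 10.05
tcp_pos: [0.4, 0.1603, 0.1698]
eef_rot: [180.0, 0.0, -169.0]
contact_force: [1.8, 1.5, -2.5]
gripper_width: 0.0596
gripper_force: 30.0
```

{"name": "send_rows", "arguments": {"moves": [{"slide": [-0.08,-0.1,0],"turn": 0,"gripper": 0.5},{"slide": [-0.2,-0.24,0],"turn": 0,"gripper": 0.5},{"slide": [-0.32,-0.38,0],"turn": 0,"gripper": 0.5},{"slide": [-0.45,-0.53,0],"turn": 0,"gripper": 0.5},{"slide": [-0.584,-0.682,0],"turn": 0,"gripper": 0.5}]}}

```text
time_s: 10.47
tcp_pos: [0.5065, 0.0761, 0.1685]
eef_rot: [180.0, 0.0, -169.0]
contact_force: [0.1, 1.0, -1.8]
gripper_width: 0.0599
gripper_force: 30.0
```

{"name": "send_rows", "arguments": {"moves": [{"slide": [-0.15,-0.17,0],"turn": 0.05,"gripper": 0.5},{"slide": [-0.28,-0.33,0],"turn": 0.1,"gripper": 0.5},{"slide": [-0.4,-0.47,0],"turn": 0.15,"gripper": 0.5},{"slide": [-0.52,-0.6,0],"turn": 0.2,"gripper": 0.5},{"slide": [-0.584,-0.682,0],"turn": 0.244,"gripper": 0.5}]}}

```text
time_s: 10.88
tcp_pos: [0.613, -0.0084, 0.1677]
eef_rot: [-180.0, -0.0, 168.8]
contact_force: [0.1, 0.3, -1.8]
gripper_width: 0.06
gripper_force: 30.0
```

Run:
```python
from h import *
c=cap('wrist','w8.png'); s=get_state(); print(s['time_s'],s['tcp_pos'],s['eef_rot'],s['contact_force'],s['joints'])
```

```text
10.9333 [ 0.61408766 -0.00940648  0.16746792] [-1.79946097e+02  4.99551296e-03  1.68461065e+02] [ 3.81650129 -0.59341609 -1.21895421] [ 1.73522494e+01  1.73622918e+01 -1.20467235e+01  5.69335322e-02
 -6.06126660e+01 -1.18919134e+02]
```

View pics/w8.png

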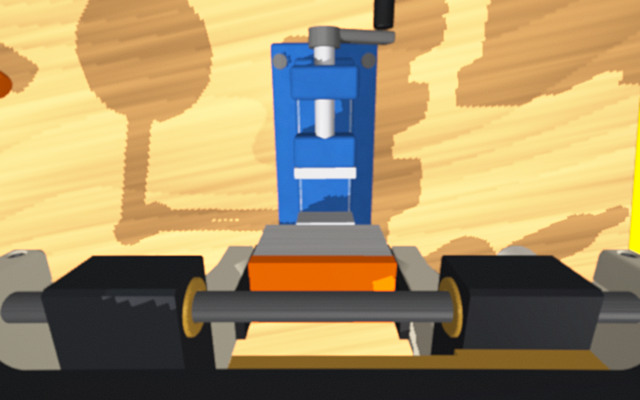

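The vise is straight ahead. The moving-jaw strip is at rows 168–178 and cols 295–355, the fixed jaw's face top is near row 222, and the blank's bottom near edge is at row 225 and centred near col 324. Computing the offsets in the tool frame.

```bash
cat > jaw.py <<'E'
from h import *
c=cap('wrist'); s=get_state(); t=s['tcp_pos']*1000; ps=np.deg2rad(s['eef_rot'][2]); print(t,s['eef_rot'])
M=np.array([[np.cos(ps),np.sin(ps)],[np.sin(ps),-np.cos(ps)]])
g=c['img'].astype(int)
W=lambda q,z:np.round((ray(c,q,z)*1000-t)[:,:2]@M.T,1).tolist()
for u in (304,326,346):
    print(u,[(r,g[r,u].tolist()) for r in list(range(164,184,2))+list(range(206,230,2))])
for r in (173,218): print(r,[(u,g[r,u].tolist()) for u in list(range(290,302,2))+list(range(348,362,2))])
E
python3 jaw.py
```

```text
[612.54099943  -8.40187017 167.3050803 ] [-1.79962514e+02 -4.58004878e-02  1.68782765e+02]
304 [(164, [44, 112, 202]), (166, [167, 181, 213]), (168, [240, 240, 240]), (170, [238, 238, 239]), (172, [237, 237, 238]), (174, [239, 239, 239]), (176, [227, 230, 235]), (178, [66, 129, 215]), (180, [46, 122, 216]), (182, [47, 122, 216]), (206, [48, 121, 212]), (208, [44, 95, 168]), (210, [69, 92, 130]), (212, [108, 107, 108]), (214, [109, 108, 110]), (216, [109, 109, 111]), (218, [107, 107, 110]), (220, [131, 129, 133]), (222, [234, 234, 236]), (224, [211, 210, 214]), (226, [137, 135, 133]), (228, [137, 134, 133])]
326 [(164, [50, 113, 200]), (166, [186, 195, 218]), (168, [241, 240, 241]), (170, [238, 238, 239]), (172, [239, 238, 240]), (174, [240, 239, 240]), (176, [226, 227, 236]), (178, [57, 123, 213]), (180, [45, 117, 210]), (182, [45, 119, 210]), (206, [31, 76, 140]), (208, [34, 78, 142]), (210, [80, 95, 126]), (212, [110, 108, 109]), (214, [109, 108, 109]), (216, [109, 108, 111]), (218, [107, 106, 108]), (220, [145, 144, 147]), (222, [237, 236, 238]), (224, [214, 211, 214]), (226, [139
[... 476 characters left out ...]
 237, 238]), (224, [212, 211, 214]), (226, [137, 136, 133]), (228, [139, 137, 134])]
173 [(290, [47, 119, 209]), (292, [40, 114, 207]), (294, [109, 147, 215]), (296, [238, 236, 237]), (298, [239, 238, 239]), (300, [238, 238, 239]), (348, [239, 238, 240]), (350, [238, 238, 239]), (352, [239, 238, 239]), (354, [241, 240, 240]), (356, [202, 206, 217]), (358, [43, 81, 139]), (360, [28, 73, 135])]
218 [(290, [46, 120, 212]), (292, [45, 120, 212]), (294, [47, 121, 212]), (296, [50, 117, 205]), (298, [92, 110, 147]), (300, [107, 106, 108]), (348, [108, 107, 109]), (350, [108, 107, 109]), (352, [108, 107, 108]), (354, [92, 100, 119]), (356, [39, 78, 138]), (358, [30, 75, 138]), (360, [31, 75, 137])]
```

```bash
cat >> jaw.py <<'E'
print('mov',W([(304,177.2),(346,176.7)],.072),'fix',W([(304,220.7),(346,220.2)],.072))
print('mov y',W([(294.8,173),(357,173)],.072),'fix y',W([(298.3,218),(355,218)],.070))
k=g[:,324]; print([(r,k[r].tolist()) for r in range(250,266,2)])
o=(g[...,2]<40)&(g[...,0]>190)&(g[...,1]<g[...,0]*.6)
q=np.flatnonzero(o[275,230:420])+230; print('orange cols',q[0],q[-1], W([(q[0]-.5,275),(q[-1]+.5,275)],t[2]/1000+.032))
n=np.flatnonzero(o[240:,324])[0]+240; print('top near row',n,W([(324,n-.5)],t[2]/1000+.032),'bottom',W([(324,225)],t[2]/1000-.012))
E
python3 jaw.py | tail -4
```

```text
mov y [[22.4, -21.7], [22.3, 25.4]] fix y [[-14.5, -20.0], [-14.6, 25.0]]
[(250, [138, 135, 133]), (252, [131, 131, 129]), (254, [143, 126, 120]), (256, [166, 78, 31]), (258, [168, 67, 0]), (260, [169, 69, 1]), (262, [189, 78, 0]), (264, [234, 104, 0])]
orange cols 249 395 [[7.4, -31.6], [7.3, 29.5]]
top near row 263 [[13.1, -0.2]] bottom [[12.5, 0.0]]
```

```bash
python3 jaw.py | tail -5|head -1
```

```text
mov [[19.7, -14.7], [20.1, 17.2]] fix [[-15.5, -15.3], [-15.1, 17.9]]
```

{"name": "send_rows", "arguments": {"moves": [{"slide": [0.022,0.021,0.05],"turn": -0.008,"gripper": 0.5},{"slide": [0.022,0.021,0.15],"turn": -0.008,"gripper": 0.5},{"slide": [0.022,0.021,0.28],"turn": -0.008,"gripper": 0.5},{"slide": [0.022,0.021,0.42],"turn": -0.008,"gripper": 0.5},{"slide": [0.022,0.021,0.52],"turn": -0.008,"gripper": 0.5}]}}

```text
time_s: 11.5
tcp_pos: [0.6071, -0.0019, 0.0885]
eef_rot: [180.0, -0.1, 169.9]
contact_force: [-0.1, -0.4, -2.6]
gripper_width: 0.0599
gripper_force: 30.0
```

```bash
cat > j2.py <<'E'
from h import *
c=cap('wrist','w9.png'); s=get_state(); t=s['tcp_pos']*1000; ps=np.deg2rad(s['eef_rot'][2]); print(s['time_s'],t,s['eef_rot'],s['contact_force'])
M=np.array([[np.cos(ps),np.sin(ps)],[np.sin(ps),-np.cos(ps)]])
g=c['img'].astype(int)
W=lambda q,z:np.round((ray(c,q,z)*1000-t)[:,:2]@M.T,1).tolist()
white=(g.min(2)>185)&(g.max(2)-g.min(2)<35)
k=np.zeros(white.shape,np.uint8); k[80:250,270:380]=white[80:250,270:380]
nl,l,st,ce=cv2.connectedComponentsWithStats(k)
for i in range(1,nl):
    if st[i,4]<60: continue
    cols=np.arange(st[i,0]+4,st[i,0]+st[i,2]-4)
    lo=[np.flatnonzero(l[:,u]==i) for u in cols]; print(st[i].tolist())
    for j,q in (('near',[(u,r[0]-.5) for u,r in zip(cols,lo)]),('far',[(u,r[-1]+.5) for u,r in zip(cols,lo)])):
        P=np.array(W(q,.072)); print(j,'x',np.median(P[:,0]),'slope',np.polyfit(P[:,1],P[:,0],1)[0])
    r=int(ce[i][1]); q=np.flatnonzero(l[r]==i); print('y',W([(q[0]-.5,r),(q[-1]+.5,r)],.072))
o=(g[...,2]<40)&(g[...,0]>190)&(g[...,1]<g[...,0]*.6)
q=np.flatnonzero(o[280,230:420])+230; print('orange', W([(q[0]-.5,280),(q[-1]+.5,280)],t[2]/1000+.032))
n=np.flatnonzero(o[240:,324])[0]+240; print('top near row',n,W([(324,n-.5)],t[2]/1000+.032))
E
python3 j2.py
```

```text
11.55 [605.45986883  -2.17505869  85.6102014 ] [-179.93159364   -0.29301883  169.87502743] [-1.32564642 -0.72733006 -5.1573353 ]
[305, 118, 4, 48, 112]Traceback (most recent call last):
  File "j2.py", line 14, in <module>
    P=np.array(W(q,.072)); print(j,'x',np.median(P[:,0]),'slope',np.polyfit(P[:,1],P[:,0],1)[0])
               ~^^^^^^^^
  File "j2.py", line 5, in <lambda>
    W=lambda q,z:np.round((ray(c,q,z)*1000-t)[:,:2]@M.T,1).tolist()
                           ~~~^^^^^^^
  File "h.py", line 12, in ray
    p=cv2.undistortPoints(np.array(uv,float).reshape(-1,1,2),np.array(c['intrinsics']),np.array(c['dist'])).reshape(-1,2)
      ~~~~~~~~~~~~~~~~~~~^^^^^^^^^^^^^^^^^^^^^^^^^^^^^^^^^^^^^^^^^^^^^^^^^^^^^^^^^^^^^^^^^^^^^^^^^^^^^^^^^^
cv2.error: OpenCV(4.12.0) /io/opencv/modules/calib3d/src/undistort.dispatch.cpp:347: error: (-215:Assertion failed) CV_IS_MAT(_src) && CV_IS_MAT(_dst) && (_src->rows == 1 || _src->cols == 1) && (_dst->rows == 1 || _dst->cols == 1) && _src->cols + _src->rows - 1 == _dst->rows + _dst->cols - 1 && (CV_MAT_TYPE(_src->type) == CV_32FC2 || CV_MAT_TYPE(_src->type) == CV_64FC2) && (CV_MAT_TYPE(_dst->type) == CV_32FC2 || CV_MAT_TYPE(_dst->type) == CV_64FC2) in function 'cvUndistortPointsInternal'
```

```bash
sed -i 's/st\[i,4\]<60/st[i,4]<60 or st[i,2]<30/' j2.py; python3 j2.py; python3 j2.py
python3 - <<'E'
from h import *
for r in range(4):
    c=cap('wrist'); s=get_state(); print(s['tcp_pos'],s['eef_rot'],s['contact_force'],s['joints'])
g=c['img']
for u in (312,325,340): print(u,[(r,g[r,u].tolist()) for r in range(150,250,5)])
E
```

```text
11.6 [605.8629842   -2.35864075  87.29880979] [-179.90795696   -0.28163569  169.87999478] [-0.58830259 -0.48623548 -2.66556301]
orange [[7.4, -30.3], [7.5, 29.9]]
top near row 262 [[15.8, 0.4]]
11.65 [607.26074788  -2.32286866  89.14838021] [-1.79937003e+02 -1.37536841e-01  1.69893917e+02] [ 0.45146538 -0.49871717 -2.1774844 ]
orange [[8.4, -30.6], [8.5, 29.0]]
top near row 262 [[16.8, 0.0]]
[ 0.60844945 -0.0022925   0.09046157] [-1.79982672e+02 -3.00831489e-03  1.69888811e+02] [ 0.50377083 -0.27141417 -1.81733241] [ 1.81675943e+01  2.11358633e+01 -1.78196227e+01  1.77886067e-02
 -5.10553742e+01 -1.18289966e+02]
[ 0.60913671 -0.00230354  0.09116358] [1.79982563e+02 7.53891391e-02 1.69868922e+02] [ 0.22689029 -0.43284317 -2.27682142] [ 1.81495830e+01  2.11031315e+01 -1.77640570e+01  2.61811106e-02
 -5.10581626e+01 -1.18297092e+02]
[ 0.60943951 -0.00235554  0.09149927] [1.79958633e+02 1.14045622e-01 1.69847514e+02] [ 0.46137846 -0.60488243 -1.58008823] [ 1.81335506e+01  2.10841270e+01 -1.77398139e+01  2.26493117e-02
 -5.10560308e+01 -1.18300214e+02]
[ 0.60953989 -0.00242428  0.0915498 
[... 881 characters left out ...]
]), (200, [32, 79, 143]), (205, [139, 142, 155]), (210, [173, 173, 177]), (215, [176, 175, 178]), (220, [50, 122, 216]), (225, [131, 135, 153]), (230, [138, 137, 135]), (235, [140, 137, 136]), (240, [140, 138, 135]), (245, [142, 139, 137])]
340 [(150, [33, 79, 146]), (155, [25, 54, 96]), (160, [24, 54, 98]), (165, [32, 77, 140]), (170, [32, 80, 148]), (175, [33, 82, 148]), (180, [32, 80, 148]), (185, [35, 80, 147]), (190, [33, 80, 144]), (195, [32, 79, 145]), (200, [31, 78, 145]), (205, [137, 142, 155]), (210, [174, 173, 177]), (215, [175, 173, 177]), (220, [53, 115, 199]), (225, [130, 134, 152]), (230, [139, 136, 134]), (235, [142, 139, 137]), (240, [140, 138, 135]), (245, [143, 139, 138])]
```

```bash
sed -i 's/min(2)>185/min(2)>155/' j2.py; python3 j2.py; python3 j2.py
```

```text
11.9 [609.47070018  -2.54623924  91.431979  ] [1.79943897e+02 1.17256002e-01 1.69805139e+02] [-0.45411977  0.3856344  -2.33996281]
[275, 204, 84, 15, 1083]
near x 22.7 slope -0.012899127839526486
far x 15.2 slope -0.0029810097162823648
y [[19.0, -26.5], [19.0, 19.6]]
orange [[6.2, -30.7], [6.2, 29.8]]
top near row 262 [[14.7, 0.4]]
11.95 [609.35333412  -2.63218035  91.24871211] [1.79948109e+02 1.03274052e-01 1.69793925e+02] [-0.57586468 -0.48954184 -2.19924582]
[275, 204, 84, 15, 1074]
near x 22.7 slope -0.019700172120432624
far x 15.1 slope -0.0024879646301034404
y [[18.9, -26.5], [18.9, 19.6]]
orange [[6.1, -30.8], [6.1, 29.8]]
top near row 262 [[14.6, 0.4]]
```

The arm was still settling at the last measurement, so I'll correct back and re-measure once it has settled.

{"name": "send_rows", "arguments": {"moves": [{"slide": [-0.023,-0.02,0],"turn": 0,"gripper": 0.5},{"slide": [-0.023,-0.02,0],"turn": 0,"gripper": 0.5},{"slide": [-0.023,-0.02,0],"turn": 0,"gripper": 0.5},{"slide": [-0.023,-0.02,0],"turn": 0,"gripper": 0.5},{"slide": [-0.023,-0.02,0],"turn": 0,"gripper": 0.5}]}}

```text
time_s: 12.37
tcp_pos: [0.6116, -0.0067, 0.09]
eef_rot: [-180.0, -0.0, 169.8]
contact_force: [-0.6, -0.2, -2.5]
gripper_width: 0.0595
gripper_force: 30.0
```

{"name": "send_rows", "arguments": {"moves": [{"slide": [0,0,0],"turn": 0,"gripper": 0.5},{"slide": [0,0,0],"turn": 0,"gripper": 0.5},{"slide": [0,0,0],"turn": 0,"gripper": 0.5},{"slide": [0,0,0],"turn": 0,"gripper": 0.5},{"slide": [0,0,0],"turn": 0,"gripper": 0.5}]}}

```text
time_s: 12.78
tcp_pos: [0.6117, -0.0065, 0.0901]
eef_rot: [-180.0, -0.0, 169.8]
contact_force: [-0.2, 0.0, -1.7]
gripper_width: 0.0601
gripper_force: 30.0
```

```bash
python3 j2.py; python3 j2.py
```

```text
12.8333 [611.67745059  -6.47632     90.0670007 ] [1.79997196e+02 1.25127349e-03 1.69770759e+02] [ 0.06278823 -0.03474043 -1.32293187]
[281, 199, 85, 16, 1114]
near x 25.5 slope -0.010600880634024526
far x 18.1 slope -0.002862182328651778
y [[22.4, -22.5], [22.4, 23.0]]
orange [[6.2, -30.8], [6.2, 30.1]]
top near row 262 [[14.8, 0.3]]
12.8833 [611.64901725  -6.49832009  90.06122276] [-1.79999872e+02 -1.73768673e-03  1.69773966e+02] [-0.24055284  0.48814653 -2.09106117]
[281, 199, 85, 16, 1114]
near x 25.5 slope -0.0106010870541075
far x 18.1 slope -0.0028581755204274656
y [[22.4, -22.5], [22.4, 23.1]]
orange [[6.2, -30.8], [6.2, 30.1]]
top near row 262 [[14.7, 0.3]]
```

{"name": "send_rows", "arguments": {"moves": [{"slide": [0,0,0.04],"turn": 0,"gripper": 0.5},{"slide": [0,0,0.09],"turn": 0,"gripper": 0.5},{"slide": [0,0,0.14],"turn": 0,"gripper": 0.5},{"slide": [0,0,0.18],"turn": 0,"gripper": 0.5},{"slide": [0,0,0.2],"turn": 0,"gripper": 0.5}]}}

```text
time_s: 13.3
tcp_pos: [0.6108, -0.0067, 0.0584]
eef_rot: [-180.0, -0.1, 169.8]
contact_force: [-0.6, 1.1, -2.6]
gripper_width: 0.0601
gripper_force: 30.0
```

{"name": "send_rows", "arguments": {"moves": [{"slide": [0,0,0.005],"turn": 0,"gripper": 0.5},{"slide": [0,0,0.01],"turn": 0,"gripper": 0.5},{"slide": [0,0,0.01],"turn": 0,"gripper": 0.5},{"slide": [0,0,0.01],"turn": 0,"gripper": 0.5},{"slide": [0,0,0.01],"turn": 0,"gripper": 0.5}]}}

```text
time_s: 13.72
tcp_pos: [0.6119, -0.0065, 0.0589]
eef_rot: [180.0, 0.0, 169.8]
contact_force: [-0.3, 0.8, -1.5]
gripper_width: 0.0596
gripper_force: 30.0
```

```bash
python3 j2.py;python3 j2.py|head -1
```

```text
13.7667 [611.87679089  -6.4818917   58.92404787] [1.79985340e+02 3.23347604e-02 1.69772793e+02] [ 0.01432575  0.13694233 -2.04749168]
[273, 220, 102, 18, 1633]
near x 25.6 slope -0.0021745042259004796
far x 17.7 slope 0.00014721199541387176
y [[21.9, -23.1], [22.0, 23.4]]
orange [[6.2, -30.8], [6.2, 30.1]]
top near row 262 [[14.7, 0.3]]
13.8167 [611.86586496  -6.4637607   58.88674614] [1.79983889e+02 3.23024480e-02 1.69771522e+02] [ 0.60862727 -0.41234957 -2.33870527]
```

{"name": "send_rows", "arguments": {"moves": [{"slide": [0,0,0.004],"turn": 0,"gripper": 0.5},{"slide": [0,0,0.008],"turn": 0,"gripper": 0.5},{"slide": [0,0,0.011],"turn": 0,"gripper": 0.5},{"slide": [0,0,0.011],"turn": 0,"gripper": 0.5},{"slide": [0,0,0.011],"turn": 0,"gripper": 0.5}]}}

```text
time_s: 14.23
tcp_pos: [0.6117, -0.0065, 0.0572]
eef_rot: [180.0, 0.0, 169.8]
contact_force: [-1.4, 0.8, 1.2]
gripper_width: 0.0598
gripper_force: 30.0
```

```bash
python3 j2.py|head -1;python3 j2.py|head -1
```

```text
14.2833 [611.7231977   -6.48762806  57.18848654] [1.79998549e+02 1.23097811e-02 1.69778932e+02] [-1.33681978  0.17023222  2.10608512]
14.3333 [611.71277255  -6.49667952  57.18046757] [1.79996732e+02 1.11420697e-02 1.69774487e+02] [-1.30719567  0.38205873  2.53406506]
```

{"name": "send_rows", "arguments": {"moves": [{"slide": [0,0,0],"turn": 0,"gripper": 0.78},{"slide": [0,0,0],"turn": 0,"gripper": 0.88},{"slide": [0,0,0],"turn": 0,"gripper": 0.9},{"slide": [0,0,0],"turn": 0,"gripper": 0.9},{"slide": [0,0,0],"turn": 0,"gripper": 0.9}]}}

```text
time_s: 14.75
tcp_pos: [0.6117, -0.0065, 0.0569]
eef_rot: [180.0, 0.0, 169.8]
contact_force: [-0.3, 0.9, 0.0]
gripper_width: 0.0782
gripper_force: 0.0
```

{"name": "send_rows", "arguments": {"moves": [{"slide": [0,0,-0.1],"turn": 0,"gripper": 0.9},{"slide": [0,0,-0.25],"turn": 0,"gripper": 0.9},{"slide": [0,0,-0.45],"turn": 0,"gripper": 0.9},{"slide": [0,0,-0.7],"turn": 0,"gripper": 0.9},{"slide": [0,0,-0.9],"turn": 0,"gripper": 0.9}]}}

```text
time_s: 15.17
tcp_pos: [0.6119, -0.0066, 0.1943]
eef_rot: [-180.0, 0.1, 169.8]
contact_force: [0.5, -0.4, 0.1]
gripper_width: 0.0792
gripper_force: 0.0
```

{"name": "send_rows", "arguments": {"moves": [{"slide": [0.15,0.05,0],"turn": 0,"gripper": 0.6},{"slide": [0.4,0.12,0],"turn": 0,"gripper": 0.6},{"slide": [0.65,0.19,0],"turn": 0,"gripper": 0.6},{"slide": [0.85,0.25,0],"turn": 0,"gripper": 0.6},{"slide": [0.973,0.285,0],"turn": 0,"gripper": 0.6}]}}

```text
time_s: 15.58
tcp_pos: [0.473, 0.0619, 0.192]
eef_rot: [180.0, -0.0, 169.8]
contact_force: [-0.0, 1.2, 1.2]
gripper_width: 0.0543
gripper_force: 0.0
```

{"name": "send_rows", "arguments": {"moves": [{"slide": [0,0,0],"turn": 0,"gripper": 0.5},{"slide": [0,0,0],"turn": 0,"gripper": 0.5},{"slide": [0,0,0],"turn": 0,"gripper": 0.5},{"slide": [0,0,0],"turn": 0,"gripper": 0.5},{"slide": [0,0,0],"turn": 0,"gripper": 0.5}]}}

```text
time_s: 16.0
tcp_pos: [0.4762, 0.0612, 0.1916]
eef_rot: [-180.0, -0.0, 169.7]
contact_force: [-0.1, -0.0, -0.2]
gripper_width: 0.0439
gripper_force: 0.0
```

Run:
```python
from h import *
s=get_state(); print(s['time_s'],s['tcp_pos'],s['eef_rot'],s['contact_force'],s['gripper_width'])
ps=np.deg2rad(s['eef_rot'][2]); M=np.array([[np.cos(ps),np.sin(ps)],[np.sin(ps),-np.cos(ps)]])
c=cap('wrist','w10.png')
for k in ['crank_grip','vise_jaw','blank']:
    print(k,[(np.round(d['location'],3).tolist(),round(d['p'],2)) for d in optics.look_for('wrist',k)][:3])
g=c['img'].astype(int)
b=(g.max(2)<45).astype(np.uint8); u,v=proj(c,[.4757,.0615,.06])[0]; print(u,v)
k=np.zeros_like(b); k[max(0,int(v)-60):int(v)+50,int(u)-40:int(u)+40]=b[max(0,int(v)-60):int(v)+50,int(u)-40:int(u)+40]
nl,l,st,ce=cv2.connectedComponentsWithStats(k)
for i in range(1,nl):
    if st[i,4]>80:
        cn=max(cv2.findContours((l==i).astype(np.uint8),0,1)[0],key=len).reshape(-1,2)
        r=cv2.minAreaRect((ray(c,cn,.053)[:,:2]*1000).astype(np.float32)); print(st[i],r)
d=cap('top'); o=((d['img'][...,0]>150)&(d['img'][...,2]<80))
for n in ('blank',): print([(np.round(q['location'],3).tolist(),round(q['p'],2)) for q in optics.look_for('top',n)])
dd=cap('scene'); print([(np.round(q['location'],3).tolist(),round(q['p'],2)) for q in optics.look_for('scene','blank')])
```

```text
16.0 [0.47623226 0.06118042 0.19162904] [-1.79976476e+02 -2.27729217e-02  1.69718434e+02] [-0.12385622 -0.028467   -0.23965135] 0.04391140713470066
crank_grip [([0.473, 0.064, 0.064], 0.81)]
vise_jaw [([0.564, 0.017, 0.057], 0.7)]
blank [([0.6, 0.004, 0.091], 0.83), ([0.361, 0.252, 0.016], 0.79)]
322.95926011054644 189.68183504988028
[317 163  15  52 572] ((477.2690734863281, 62.27342224121094), (12.2211275100708, 47.43259048461914), 77.8765869140625)
[([0.334, 0.238, 0.025], 0.56), ([0.576, 0.002, 0.076], 0.52)]
[([0.225, 0.289, 0.029], 0.81), ([0.621, -0.002, 0.09], 0.75), ([0.34, 0.262, 0.023], 0.72)]
```

{"name": "send_rows", "arguments": {"moves": [{"slide": [0,0.005,0.2],"turn": 0,"gripper": 0.5},{"slide": [0,0.005,0.45],"turn": 0,"gripper": 0.5},{"slide": [0,0.005,0.7],"turn": 0,"gripper": 0.5},{"slide": [0,0.005,0.88],"turn": 0,"gripper": 0.5},{"slide": [0,0.005,0.98],"turn": 0,"gripper": 0.5}]}}

```text
time_s: 16.82
tcp_pos: [0.474, 0.0613, 0.0419]
eef_rot: [-179.9, -0.2, 169.7]
contact_force: [-0.1, 0.5, -0.9]
gripper_width: 0.0438
gripper_force: 0.0
```

{"name": "send_rows", "arguments": {"moves": [{"slide": [0,0,0.07],"turn": 0,"gripper": 0.5},{"slide": [0,0,0.07],"turn": 0,"gripper": 0.3},{"slide": [0,0,0.07],"turn": 0,"gripper": 0.1},{"slide": [0,0,0.07],"turn": 0,"gripper": 0.1},{"slide": [0,0,0.07],"turn": 0,"gripper": 0.1}], "newtons": 15}}

```text
time_s: 17.23
tcp_pos: [0.4765, 0.0626, 0.0354]
eef_rot: [179.9, 0.1, 169.8]
contact_force: [-0.8, -0.0, 0.0]
gripper_width: 0.0225
gripper_force: 0.0
```

{"name": "send_rows", "arguments": {"moves": [{"slide": [0,0,0],"turn": 0,"gripper": 0.05},{"slide": [0,0,0],"turn": 0,"gripper": 0.05},{"slide": [0,0,0],"turn": 0,"gripper": 0.05},{"slide": [0,0,0],"turn": 0,"gripper": 0.05},{"slide": [0,0,0],"turn": 0,"gripper": 0.05}], "newtons": 30}}

```text
time_s: 17.65
tcp_pos: [0.4765, 0.0628, 0.0351]
eef_rot: [179.9, 0.1, 169.8]
contact_force: [-2.0, 3.0, 5.9]
gripper_width: 0.0145
gripper_force: 30.0
```

Run:
```python
import numpy as np
f=lambda j:45/150*np.array([np.cos(j-.349),-np.sin(j-.349)])
J=[0,.8,1.6,2.4,3.0,3.3,3.6,3.9,4.2]
for a,b in zip(J,J[1:]): print(a,b,[np.round(f(a+(b-a)*k/5)-f(a),3).tolist() for k in range(1,6)])
```

```text
0 0.8 [[0.013, -0.046], [0.018, -0.094], [0.016, -0.142], [0.005, -0.189], [-0.012, -0.233]]
0.8 1.6 [[-0.024, -0.041], [-0.055, -0.078], [-0.091, -0.11], [-0.132, -0.135], [-0.176, -0.154]]
1.6 2.4 [[-0.047, -0.011], [-0.094, -0.015], [-0.142, -0.011], [-0.189, 0.0], [-0.233, 0.019]]
2.4 3.0 [[-0.031, 0.019], [-0.059, 0.041], [-0.085, 0.066], [-0.107, 0.094], [-0.126, 0.125]]
3.0 3.3 [[-0.008, 0.016], [-0.015, 0.033], [-0.021, 0.05], [-0.026, 0.067], [-0.03, 0.085]]
3.3 3.6 [[-0.003, 0.018], [-0.005, 0.036], [-0.005, 0.054], [-0.005, 0.072], [-0.004, 0.09]]
3.6 3.9 [[0.003, 0.018], [0.006, 0.035], [0.011, 0.053], [0.016, 0.07], [0.023, 0.087]]
3.9 4.2 [[0.008, 0.016], [0.016, 0.032], [0.026, 0.047], [0.036, 0.062], [0.048, 0.076]]
```

{"name": "send_rows", "arguments": {"moves": [{"slide": [0,0.013,-0.046],"turn": 0,"gripper": 0.05},{"slide": [0,0.018,-0.094],"turn": 0,"gripper": 0.05},{"slide": [0,0.016,-0.142],"turn": 0,"gripper": 0.05},{"slide": [0,0.005,-0.189],"turn": 0,"gripper": 0.05},{"slide": [0,-0.012,-0.233],"turn": 0,"gripper": 0.05}]}}

```text
time_s: 18.07
tcp_pos: [0.476, 0.0611, 0.0704]
eef_rot: [179.9, 0.1, 169.8]
contact_force: [3.0, 2.7, -2.4]
gripper_width: 0.014
gripper_force: 30.0
```

{"name": "send_rows", "arguments": {"moves": [{"slide": [0,-0.024,-0.041],"turn": 0,"gripper": 0.05},{"slide": [0,-0.055,-0.078],"turn": 0,"gripper": 0.05},{"slide": [0,-0.091,-0.11],"turn": 0,"gripper": 0.05},{"slide": [0,-0.132,-0.135],"turn": 0,"gripper": 0.05},{"slide": [0,-0.176,-0.154],"turn": 0,"gripper": 0.05}]}}

```text
time_s: 18.48
tcp_pos: [0.471, 0.0346, 0.0937]
eef_rot: [179.9, 0.1, 169.8]
contact_force: [1.5, 4.0, -0.6]
gripper_width: 0.0138
gripper_force: 30.0
```

Run:
```python
from h import *
c=cap('wrist'); s=get_state(); print(s['time_s'],s['tcp_pos'],s['eef_rot'],s['contact_force'],s['moment'],s['gripper_width'])
c=cap('top')
for k in ['crank_grip','vise_jaw','blank']:
    print(k,[(np.round(d['location'],3).tolist(),round(d['p'],2)) for d in optics.look_for('top',k)][:3])
```

```text
18.5333 [0.47076358 0.03364862 0.09388128] [1.79960125e+02 6.18744313e-02 1.69779470e+02] [0.24544957 0.32757799 4.56062432] [ 0.27620316 -0.17047902 -0.02360728] 0.014156894865038783
crank_grip [([0.555, -0.334, 0.196], 0.25)]
vise_jaw [([0.578, -0.011, 0.077], 0.64)]
blank [([0.608, -0.013, 0.091], 0.55)]
```

Turning well with low forces; continuing.

{"name": "send_rows", "arguments": {"moves": [{"slide": [0,-0.047,-0.011],"turn": 0,"gripper": 0.05},{"slide": [0,-0.094,-0.015],"turn": 0,"gripper": 0.05},{"slide": [0,-0.142,-0.011],"turn": 0,"gripper": 0.05},{"slide": [0,-0.189,0],"turn": 0,"gripper": 0.05},{"slide": [0,-0.233,0.019],"turn": 0,"gripper": 0.05}]}}

```text
time_s: 19.15
tcp_pos: [0.4643, -0.0003, 0.09]
eef_rot: [-180.0, 0.0, 169.8]
contact_force: [0.2, 1.6, 2.5]
gripper_width: 0.0137
gripper_force: 30.0
```

{"name": "send_rows", "arguments": {"moves": [{"slide": [0,-0.031,0.019],"turn": 0,"gripper": 0.05},{"slide": [0,-0.059,0.041],"turn": 0,"gripper": 0.05},{"slide": [0,-0.085,0.066],"turn": 0,"gripper": 0.05},{"slide": [0,-0.107,0.094],"turn": 0,"gripper": 0.05},{"slide": [0,-0.126,0.125],"turn": 0,"gripper": 0.05}]}}

```text
time_s: 19.57
tcp_pos: [0.461, -0.0187, 0.0702]
eef_rot: [180.0, -0.0, 169.8]
contact_force: [-0.7, 5.5, -0.1]
gripper_width: 0.0139
gripper_force: 30.0
```

```bash
cat > st.py <<'E'
from h import *
for _ in range(2):
    c=cap('top'); s=get_state(); print(s['time_s'],s['tcp_pos'],s['contact_force'],s['moment'],s['gripper_width'])
t=s['tcp_pos']*1000; v=np.array([611.7,-6.5]); y=np.deg2rad(-10.6); e=np.array([-np.sin(y),np.cos(y)]); q=(t[:2]-v)@e
a=np.arctan2(t[2]+19-68,q); print('y,z',q,t[2]+19,'r',np.hypot(q,t[2]-49),'joint',(a+.349)%(2*np.pi))
E
python3 st.py
```

```text
19.6167 [ 0.46077554 -0.01894195  0.06943799] [ 1.70450419  1.0802148  -3.02699549] [ 0.49484872 -0.76412024 -0.06057809] 0.01415257328634409
19.6667 [ 0.46079253 -0.01885447  0.06978104] [ 2.08139415  1.92007463 -4.39324318] [ 0.7249073  -0.63982994 -0.01453873] 0.013955384734107682
y,z -39.90327566266539 88.78104221333597 r 44.9902558792803 joint 3.0104553528281164
```

{"name": "send_rows", "arguments": {"moves": [{"slide": [0,-0.008,0.016],"turn": 0,"gripper": 0.05},{"slide": [0,-0.015,0.033],"turn": 0,"gripper": 0.05},{"slide": [0,-0.021,0.05],"turn": 0,"gripper": 0.05},{"slide": [0,-0.026,0.067],"turn": 0,"gripper": 0.05},{"slide": [0,-0.03,0.085],"turn": 0,"gripper": 0.05}], "newtons": 60}}

```text
time_s: 20.08
tcp_pos: [0.4604, -0.0225, 0.0583]
eef_rot: [180.0, 0.0, 169.8]
contact_force: [-4.4, 8.4, 8.6]
gripper_width: 0.0135
gripper_force: 60.0
```

```bash
python3 st.py
```

```text
20.1333 [ 0.46039405 -0.02252013  0.05797632] [-2.38620737  6.9105201   5.83525721] [ 2.54021365  1.08655431 -0.01538303] 0.013020041740862983
20.1833 [ 0.46034326 -0.02255147  0.05810218] [-2.36770997  6.68717617  3.77582025] [ 2.41631614  0.97607463 -0.01710475] 0.01388324867093395
y,z -43.61983855961546 77.102177954034 r 44.55939810493201 joint 3.284874047370227
```

{"name": "send_rows", "arguments": {"moves": [{"slide": [0,-0.002,0.012],"turn": 0,"gripper": 0.05},{"slide": [0,-0.003,0.024],"turn": 0,"gripper": 0.05},{"slide": [0,-0.005,0.036],"turn": 0,"gripper": 0.05},{"slide": [0,-0.005,0.048],"turn": 0,"gripper": 0.05},{"slide": [0,-0.005,0.06],"turn": 0,"gripper": 0.05}]}}

```text
time_s: 20.6
tcp_pos: [0.4604, -0.0232, 0.05]
eef_rot: [180.0, 0.0, 169.8]
contact_force: [-8.1, 7.3, 17.3]
gripper_width: 0.0131
gripper_force: 60.0
```

```bash
python3 st.py
```

```text
20.65 [ 0.46040995 -0.02319423  0.04983239] [-6.48718421  7.81883146 16.06788497] [ 2.87805867e+00  2.36878744e+00 -1.11854620e-03] 0.013058850916222766
20.7 [ 0.46038604 -0.02318672  0.04990806] [-5.74146192  8.07395846 14.72172047] [2.81315578 2.11538538 0.01444613] 0.013503297706793259
y,z -44.236373755312975 68.90806200156712 r 44.24569289341543 joint 3.470068039772875
```

{"name": "send_rows", "arguments": {"moves": [{"slide": [0,0,0.01],"turn": 0,"gripper": 0.05},{"slide": [0,0,0.02],"turn": 0,"gripper": 0.05},{"slide": [0,0.001,0.03],"turn": 0,"gripper": 0.05},{"slide": [0,0.001,0.042],"turn": 0,"gripper": 0.05},{"slide": [0,0.002,0.054],"turn": 0,"gripper": 0.05}]}}

```text
time_s: 21.12
tcp_pos: [0.4607, -0.0227, 0.0426]
eef_rot: [180.0, 0.1, 169.8]
contact_force: [-9.9, 10.9, 28.1]
gripper_width: 0.0134
gripper_force: 60.0
```

```bash
python3 st.py
```

```text
21.1667 [ 0.46071625 -0.02269641  0.04237361] [-9.7826569  10.12475539 24.66447663] [3.65612234 3.55760978 0.03716197] 0.013443225958439465
21.2167 [ 0.46066091 -0.02269957  0.04244673] [-8.118246   10.82837784 22.36562109] [3.5353863  3.34083373 0.0107897 ] 0.013313128262394799
y,z -43.70697566986406 61.446725903330744 r 44.195532846569066 joint 3.639420568174738
```

{"name": "send_rows", "arguments": {"moves": [{"slide": [0,0,0],"turn": 0,"gripper": 0.3},{"slide": [0,0,0],"turn": 0,"gripper": 0.35},{"slide": [0,0,0],"turn": 0,"gripper": 0.35},{"slide": [0,0,0],"turn": 0,"gripper": 0.35},{"slide": [0,0,-0.03],"turn": 0,"gripper": 0.35}]}}

```text
time_s: 21.63
tcp_pos: [0.4594, -0.0239, 0.0448]
eef_rot: [-179.9, -0.1, 169.8]
contact_force: [-0.1, -0.5, 0.6]
gripper_width: 0.0301
gripper_force: 0.0
```

{"name": "send_rows", "arguments": {"moves": [{"slide": [0,0,-0.1],"turn": 0,"gripper": 0.35},{"slide": [0,0,-0.3],"turn": 0,"gripper": 0.35},{"slide": [0,0,-0.55],"turn": 0,"gripper": 0.35},{"slide": [0,0,-0.8],"turn": 0,"gripper": 0.35},{"slide": [0,0,-1.0],"turn": 0,"gripper": 0.35}]}}

```text
time_s: 22.05
tcp_pos: [0.4604, -0.0238, 0.1985]
eef_rot: [180.0, 0.1, 169.8]
contact_force: [0.6, 0.5, 0.1]
gripper_width: 0.0307
gripper_force: 0.0
```

{"name": "send_rows", "arguments": {"moves": [{"slide": [0,0,-0.2],"turn": 0,"gripper": 0.5},{"slide": [0,0,-0.45],"turn": 0,"gripper": 0.6},{"slide": [0,0,-0.65],"turn": 0,"gripper": 0.6},{"slide": [0,0,-0.8],"turn": 0,"gripper": 0.6},{"slide": [0,0,-0.8],"turn": 0,"gripper": 0.6}]}}

```text
time_s: 22.47
tcp_pos: [0.4622, -0.0236, 0.3208]
eef_rot: [179.9, 0.4, 169.8]
contact_force: [0.8, -0.2, 0.7]
gripper_width: 0.0521
gripper_force: 0.0
```

Run:
```python
from h import *
for n in ['top','scene','wrist']:
    c=cap(n,n+'9.png')
    if n=='wrist': c=cap(n,n+'9.png')
    print(n,c['origin'])
    for k in ['blank','lens','mag_knob','mag_arm','crank_grip','vise_jaw']:
        print(k,[(np.round(d['location'],3).tolist(),round(d['p'],2)) for d in optics.look_for(n,k)][:3])
    if n!='wrist':
        g=c['img'].astype(int); red=((g[...,0]>120)&(g[...,1]<70)&(g[...,2]<70)).astype(np.uint8)
        nl,l,st,ce=cv2.connectedComponentsWithStats(red)
        for i in range(1,nl):
            if st[i,4]>8: print('red',st[i],ce[i],ray(c,[ce[i]],.217))
s=get_state(); print(s['time_s'],s['tcp_pos'],s['eef_rot'],s['contact_force'])
```

```text
top [ 0.2760457  -0.02680903  1.35445449]
blank [([0.558, -0.333, 0.19], 0.6)]
lens [([0.525, -0.337, 0.194], 0.98)]
mag_knob [([0.539, -0.34, 0.189], 0.71)]
mag_arm [([0.558, -0.331, 0.193], 0.74)]
crank_grip []
vise_jaw []
red [255 116   5   7  26] [256.96153846 118.88461538] [[0.69111495 0.14870606 0.217     ]]
red [439 194   5   5  16] [441.3125 195.625 ] [[ 0.47484181 -0.31163986  0.217     ]]
scene [1.33064572 0.23465838 0.84721263]
blank [([0.623, -0.004, 0.087], 0.82), ([0.336, 0.262, 0.025], 0.66)]
lens [([0.532, -0.335, 0.19], 0.92)]
mag_knob [([0.545, -0.333, 0.187], 0.56)]
mag_arm [([0.606, -0.327, 0.195], 0.62), ([0.627, 0.008, 0.046], 0.36)]
crank_grip []
vise_jaw [([0.582, 0.007, 0.074], 0.46)]
red [224 157   5  16  26] [225.57692308 162.11538462] [[ 0.46384872 -0.32151546  0.217     ]]
red [246 219   6   5  14] [249.14285714 220.78571429] [[ 0.68171378 -0.14379174  0.217     ]]
red [417 226   5   6   9] [419.33333333 228.66666667] [[0.58451158 0.25159267 0.217     ]]
red [362 298   9   9  62] [365.67741935 301.85483871] [[0.8338195  0.17623997 0.217     ]]
wrist [ 0.38145313 -0.0097261   0.47472208]
blank [([0.599, -0.016, 0.087], 0.76), ([0.34, 0.252, 0.024], 0.6)]
lens [([0.4, 0.36, 0.02], 0.35)]
mag_knob []
mag_arm [([0.606, -0.009, 0.091], 0.56)]
crank_grip [([0.458, -0.02, 0.086], 0.7)]
vise_jaw [([0.579, -0.003, 0.072], 0.72)]
23.5667 [ 0.46030531 -0.02341655  0.31552509] [-1.79999919e+02  1.15409332e-03  1.69771534e+02] [-0.61094626 -0.050975   -0.33395318]
```

Run:
```python
from h import *
t=cap('top'); s=cap('scene')
print('pivot',ray(t,[(399,103)],.21),ray(s,[(211,229)],.21),'foot',ray(t,[(389,128)],.012),ray(s,[(223,285)],.012))
print('elbow',ray(t,[(471,115)],.205),ray(s,[(154,207)],.205))
# refine lens ring: bright ellipse contour centroid
for c,g0 in ((t,(447,175)),(s,(209,184))):
    print('lens',ray(c,[g0],.19))
# dark joint caps in top
for c,(u,v),z,n in ((t,(399,103),.215,'piv'),(t,(471,115),.215,'elb'),(s,(211,229),.21,'piv'),(s,(154,207),.21,'elb')):
    g=c['img'][v-14:v+15,u-14:u+15].astype(int); m=(g.max(2)<60).astype(np.uint8)
    nl,l,st,ce=cv2.connectedComponentsWithStats(m)
    for i in range(1,nl):
        if st[i,4]>12: p=ce[i]+[u-14,v-14]; print(n,st[i],p,ray(c,[p],z))
```

```text
pivot [[ 0.72504594 -0.22152747  0.21      ]] [[ 0.72954706 -0.22116184  0.21      ]] foot [[ 0.72315399 -0.21959918  0.012     ]] [[ 0.73318035 -0.22013786  0.012     ]]
elbow [[ 0.68962794 -0.41127565  0.205     ]] [[ 0.69462447 -0.40503796  0.205     ]]
lens [[ 0.53312949 -0.3373784   0.19      ]]
lens [[ 0.54372987 -0.33548731  0.19      ]]
piv [ 8 13  9 10 48] [396.375      107.58333333] [[ 0.71060224 -0.21299596  0.215     ]]
piv [  7   7  16  19 197] [211.99492386 232.08629442] [[ 0.73851051 -0.21351189  0.21      ]]
elb [  8   6  13  16 124] [153.38709677 206.04032258] [[ 0.69671766 -0.40389141  0.21      ]]
```

{"name": "send_rows", "arguments": {"moves": [{"slide": [-0.05,-0.1,0],"turn": 0,"gripper": 0.7},{"slide": [-0.13,-0.28,0],"turn": 0,"gripper": 0.7},{"slide": [-0.21,-0.46,0],"turn": 0,"gripper": 0.7},{"slide": [-0.28,-0.63,0],"turn": 0,"gripper": 0.7},{"slide": [-0.35,-0.782,0],"turn": 0,"gripper": 0.7}]}}

```text
time_s: 24.08
tcp_pos: [0.4913, -0.1496, 0.3156]
eef_rot: [-180.0, 0.0, 169.8]
contact_force: [0.4, 0.5, 1.1]
gripper_width: 0.0612
gripper_force: 0.0
```

{"name": "send_rows", "arguments": {"moves": [{"slide": [-0.08,-0.18,0],"turn": -0.07,"gripper": 0.7},{"slide": [-0.16,-0.36,0],"turn": -0.14,"gripper": 0.7},{"slide": [-0.24,-0.54,0],"turn": -0.21,"gripper": 0.7},{"slide": [-0.3,-0.68,0],"turn": -0.28,"gripper": 0.7},{"slide": [-0.35,-0.782,0],"turn": -0.35,"gripper": 0.7}]}}

```text
time_s: 24.5
tcp_pos: [0.5221, -0.275, 0.315]
eef_rot: [180.0, -0.0, -158.5]
contact_force: [0.1, 1.1, -0.1]
gripper_width: 0.0613
gripper_force: 0.0
```

{"name": "send_rows", "arguments": {"moves": [{"slide": [0,0,0],"turn": -0.07,"gripper": 0.5},{"slide": [0,0,0],"turn": -0.14,"gripper": 0.5},{"slide": [0,0,0],"turn": -0.206,"gripper": 0.5},{"slide": [0,0,0],"turn": -0.206,"gripper": 0.5},{"slide": [0,0,0],"turn": -0.206,"gripper": 0.5}]}}

```text
time_s: 24.92
tcp_pos: [0.522, -0.273, 0.3154]
eef_rot: [180.0, -0.0, -140.4]
contact_force: [-0.2, -0.7, 0.4]
gripper_width: 0.044
gripper_force: 0.0
```

```bash
cat > knob.py <<'E'
from h import *
for _ in range(4): c=cap('wrist','k.png')
s=get_state(); t=s['tcp_pos']; ps=np.deg2rad(s['eef_rot'][2]); M=np.array([[np.cos(ps),np.sin(ps)],[np.sin(ps),-np.cos(ps)]])
print(s['time_s'],t,s['eef_rot'],s['joints'],s['contact_force'])
g=c['img'].astype(int); red=((g[...,0]>110)&(g[...,1]<75)&(g[...,2]<75)).astype(np.uint8)
nl,l,st,ce=cv2.connectedComponentsWithStats(red)
for i in range(1,nl):
    if st[i,4]>30:
        k=(l==i); rr,cc=np.nonzero(k)
        cn=max(cv2.findContours(k.astype(np.uint8),0,1)[0],key=len)
        print('red',st[i],ce[i])
        for z in (.194,.221,.240): 
            w=ray(c,[ce[i]],z)[0]; print(z,w,'tool',((w-t)[:2]@M.T)*1000/150)
print('lens',[(np.round(d['location'],3).tolist(),round(d['p'],2)) for d in optics.look_for('wrist','lens')][:2],[(np.round(d['location'],3).tolist(),round(d['p'],2)) for d in optics.look_for('wrist','mag_knob')][:2])
E
python3 knob.py
```

```text
25.1167 [ 0.52199786 -0.27277943  0.31555924] [-1.79997829e+02  5.69777963e-03 -1.40291913e+02] [-8.58701739e+00  9.92323433e+00 -2.25400130e+00 -2.87413774e-03
 -7.78173528e+01 -4.17042893e+01] [ 0.00327318 -0.15289754  0.07717539]
red [316 114  22  25 407] [326.28009828 126.4987715 ]
0.194 [ 0.47712787 -0.30730534  0.194     ] tool [0.37717795 0.01403513]
0.221 [ 0.4755302  -0.30904174  0.221     ] tool [0.39276757 0.01193439]
0.24 [ 0.47440591 -0.31026364  0.24      ] tool [0.40373805 0.0104561 ]
lens [([0.529, -0.338, 0.185], 0.56), ([0.544, -0.346, 0.194], 0.27)] [([0.527, -0.336, 0.186], 0.58)]
```

{"name": "send_rows", "arguments": {"moves": [{"slide": [0.1,0.003,0],"turn": 0,"gripper": 0.5},{"slide": [0.24,0.007,0],"turn": 0,"gripper": 0.5},{"slide": [0.35,0.01,0],"turn": 0,"gripper": 0.5},{"slide": [0.392,0.011,0],"turn": 0,"gripper": 0.5},{"slide": [0.392,0.011,0.1],"turn": 0,"gripper": 0.5}]}}

```text
time_s: 25.63
tcp_pos: [0.4755, -0.3112, 0.3037]
eef_rot: [-179.7, 0.1, -140.3]
contact_force: [1.4, -0.3, 0.5]
gripper_width: 0.0438
gripper_force: 0.0
```

{"name": "send_rows", "arguments": {"moves": [{"slide": [0,0,0.12],"turn": 0,"gripper": 0.5},{"slide": [0,0,0.28],"turn": 0,"gripper": 0.5},{"slide": [0,0,0.44],"turn": 0,"gripper": 0.5},{"slide": [0,0,0.57],"turn": 0,"gripper": 0.5},{"slide": [0,0,0.64],"turn": 0,"gripper": 0.5}]}}

```text
time_s: 26.05
tcp_pos: [0.4744, -0.3091, 0.2022]
eef_rot: [179.9, -0.1, -140.3]
contact_force: [-1.1, 0.3, -0.4]
gripper_width: 0.0442
gripper_force: 0.0
```

{"name": "send_rows", "arguments": {"moves": [{"slide": [0,0,0],"turn": 0,"gripper": 0.3},{"slide": [0,0,0],"turn": 0,"gripper": 0.1},{"slide": [0,0,0],"turn": 0,"gripper": 0.05},{"slide": [0,0,0],"turn": 0,"gripper": 0.05},{"slide": [0,0,0],"turn": 0,"gripper": 0.05}], "newtons": 20}}

```text
time_s: 26.47
tcp_pos: [0.4758, -0.3093, 0.2056]
eef_rot: [-180.0, 0.0, -140.2]
contact_force: [-4.7, 2.7, 3.8]
gripper_width: 0.0161
gripper_force: 2.3
```

{"name": "send_rows", "arguments": {"moves": [{"slide": [0,0,0],"turn": 0,"gripper": 0.05},{"slide": [0,0,0],"turn": 0,"gripper": 0.05},{"slide": [0,0,0],"turn": 0,"gripper": 0.05},{"slide": [0,0,0],"turn": 0,"gripper": 0.05},{"slide": [0,0,0],"turn": 0,"gripper": 0.05}], "newtons": 40}}

```text
time_s: 26.88
tcp_pos: [0.4757, -0.3093, 0.2056]
eef_rot: [-180.0, 0.0, -140.2]
contact_force: [-3.1, 2.2, 6.3]
gripper_width: 0.015
gripper_force: 40.0
```

Run:
```python
from h import *
s=get_state(); print(s['time_s'],s['tcp_pos'],s['eef_rot'],s['contact_force'],s['gripper_width'],s['joints'])
c=cap('wrist')
print([(np.round(d['location'],3).tolist(),round(d['p'],2)) for d in optics.look_for('wrist','lens')][:2])
c=cap('top'); print([(np.round(d['location'],3).tolist(),round(d['p'],2)) for d in optics.look_for('top','lens')][:2])
# plan
K=s['tcp_pos'][:2]; Pv=np.array([.727,-.221]); L=np.array([.615,-.007])
def ang(v): return np.rad2deg(np.arctan2(v[1],v[0]))
def ik(T,l2): # elbow with u ccw-most solution
    v=T-Pv; d=np.hypot(*v); return ang(v)%360+np.rad2deg(np.arccos((.19**2+d*d-l2**2)/(2*.19*d)))
def fk(u,f,l): return Pv+.19*np.array([np.cos(u),np.sin(u)])+l*np.array([np.cos(f),np.sin(f)])
def uf(T,l):
    u=ik(T,l); E=fk(np.deg2rad(u),0,0); return u,ang(T-E)
a=np.array(uf(K,.235)); b=np.array(uf(L,.17)); print('start',a,'lens',fk(*np.deg2rad(a),.17),'end',b,'off',a[0]-90-a[1],b[0]-90-b[1])
ps=np.deg2rad(s['eef_rot'][2]); M=np.array([[np.cos(ps),np.sin(ps)],[np.sin(ps),-np.cos(ps)]])
n=5
P=[fk(*np.deg2rad(a+(b-a)*k/n),.235) for k in range(n+1)]
print(np.round(P,4).tolist())
print([np.round((q-P[0])@M.T/.15,3).tolist() for q in P])
```

```text
26.8833 [ 0.4757394  -0.30927386  0.20558881] [-1.79958202e+02  2.15271732e-02 -1.40177709e+02] [-3.14073208  2.17768773  6.2584326 ] 0.014957264135771519 [-1.32659918e+01  1.13060123e+01 -1.49546141e+01  8.80286086e-03
 -6.36930245e+01 -3.69156235e+01]
[([0.507, -0.355, 0.184], 0.88)]
[]
start [258.57051286 155.3645126 ] lens [ 0.53482298 -0.33636871] end [162.05908485  66.14160625] off 13.206000260136989 5.917478603914219
[[0.4757, -0.3093], [0.4566, -0.2256], [0.465, -0.1389], [0.501, -0.058], [0.5617, 0.0082], [0.6413, 0.0524]]
[[0.0, 0.0], [-0.259, 0.51], [-0.673, 0.918], [-1.202, 1.178], [-1.795, 1.259], [-2.392, 1.145]]
```

```bash
cat > path.py <<'E'
import numpy as np
Pv=np.array([.727,-.221])
def fk(u,f,l): return Pv+.19*np.array([np.cos(u),np.sin(u)])+l*np.array([np.cos(f),np.sin(f)])
a=np.array([258.57,155.36]); b=np.array([162.06,66.14])
for k in range(5):
    ps=np.deg2rad(-140.2-15*k); M=np.array([[np.cos(ps),np.sin(ps)],[np.sin(ps),-np.cos(ps)]])
    P=[fk(*np.deg2rad(a+(b-a)*(5*k+i)/25),.235) for i in range(6)]
    print(k,[np.round((q-P[0])@M.T/.15,3).tolist() for q in P[1:]],np.round(P[-1],4))
E
python3 path.py
```

```text
0 [[-0.038, 0.108], [-0.083, 0.213], [-0.135, 0.315], [-0.194, 0.415], [-0.259, 0.51]] [ 0.4566 -0.2256]
1 [[-0.045, 0.107], [-0.097, 0.211], [-0.156, 0.311], [-0.222, 0.408], [-0.294, 0.501]] [ 0.465  -0.1389]
2 [[-0.052, 0.105], [-0.112, 0.208], [-0.178, 0.306], [-0.25, 0.4], [-0.328, 0.49]] [ 0.5011 -0.058 ]
3 [[-0.06, 0.104], [-0.126, 0.204], [-0.199, 0.299], [-0.278, 0.39], [-0.363, 0.476]] [0.5617 0.0082]
4 [[-0.067, 0.101], [-0.14, 0.198], [-0.219, 0.291], [-0.305, 0.378], [-0.396, 0.46]] [0.6413 0.0524]
```

{"name": "send_rows", "arguments": {"moves": [{"slide": [-0.038,0.108,0],"turn": 0.033,"gripper": 0.05},{"slide": [-0.083,0.213,0],"turn": 0.067,"gripper": 0.05},{"slide": [-0.135,0.315,0],"turn": 0.1,"gripper": 0.05},{"slide": [-0.194,0.415,0],"turn": 0.133,"gripper": 0.05},{"slide": [-0.259,0.51,0],"turn": 0.167,"gripper": 0.05}]}}

```text
time_s: 27.5
tcp_pos: [0.4594, -0.2258, 0.2057]
eef_rot: [-179.8, 0.3, -155.4]
contact_force: [8.1, -6.3, -4.2]
gripper_width: 0.0149
gripper_force: 40.0
```

Run:
```python
from h import *
c=cap('scene'); s=get_state(); print(s['time_s'],s['tcp_pos'],s['eef_rot'],s['contact_force'],s['gripper_width'],s['joints'])
print([(np.round(d['location'],3).tolist(),round(d['p'],2)) for d in optics.look_for('scene','lens')][:2])
```

```text
27.55 [ 0.4585396  -0.22376376  0.20567053] [-179.83346566    0.28644696 -155.62175104] [ 3.88095085e+00 -2.59394706e-03 -5.32193290e-01] 0.015478163100299914 [-3.92259970e+00  5.64891352e+00 -2.18152771e+01  1.22364771e-02
 -6.22046481e+01 -6.17052424e+01]
[([0.505, -0.274, 0.191], 0.86), ([0.618, -0.003, 0.089], 0.16)]
```

{"name": "send_rows", "arguments": {"moves": [{"slide": [-0.045,0.107,0],"turn": 0.033,"gripper": 0.05},{"slide": [-0.097,0.211,0],"turn": 0.067,"gripper": 0.05},{"slide": [-0.156,0.311,0],"turn": 0.1,"gripper": 0.05},{"slide": [-0.222,0.408,0],"turn": 0.133,"gripper": 0.05},{"slide": [-0.294,0.501,0],"turn": 0.167,"gripper": 0.05}]}}

```text
time_s: 28.02
tcp_pos: [0.4671, -0.1395, 0.2056]
eef_rot: [-179.9, 0.2, -170.4]
contact_force: [6.7, -8.9, -1.1]
gripper_width: 0.015
gripper_force: 40.0
```

{"name": "send_rows", "arguments": {"moves": [{"slide": [-0.052,0.105,0],"turn": 0.033,"gripper": 0.05},{"slide": [-0.112,0.208,0],"turn": 0.067,"gripper": 0.05},{"slide": [-0.178,0.306,0],"turn": 0.1,"gripper": 0.05},{"slide": [-0.25,0.4,0],"turn": 0.133,"gripper": 0.05},{"slide": [-0.328,0.49,0],"turn": 0.167,"gripper": 0.05}]}}

```text
time_s: 28.43
tcp_pos: [0.5025, -0.0591, 0.2056]
eef_rot: [-179.9, 0.1, 174.6]
contact_force: [1.8, -10.1, 1.4]
gripper_width: 0.0149
gripper_force: 40.0
```

{"name": "send_rows", "arguments": {"moves": [{"slide": [-0.06,0.104,0],"turn": 0.033,"gripper": 0.05},{"slide": [-0.126,0.204,0],"turn": 0.067,"gripper": 0.05},{"slide": [-0.199,0.299,0],"turn": 0.1,"gripper": 0.05},{"slide": [-0.278,0.39,0],"turn": 0.133,"gripper": 0.05},{"slide": [-0.363,0.476,0],"turn": 0.167,"gripper": 0.05}]}}

```text
time_s: 28.85
tcp_pos: [0.5627, 0.0062, 0.2055]
eef_rot: [-179.8, 0.1, 159.6]
contact_force: [-0.0, -10.6, 5.7]
gripper_width: 0.0151
gripper_force: 40.0
```

```bash
cat > ls.py <<'E'
from h import *
s=get_state(); print(s['time_s'],s['tcp_pos'],s['eef_rot'],s['contact_force'],s['gripper_width'],s['joints'])
for n in ('scene','top','wrist'):
    c=cap(n,n+'L.png')
    for k in ('lens','blank','vise','vise_jaw'): print(n,k,[(np.round(d['location'],3).tolist(),round(d['p'],2)) for d in optics.look_for(n,k)][:2])
E
python3 ls.py
```

```text
28.85 [0.56272566 0.00622685 0.20549306] [-1.79839498e+02  7.72537375e-02  1.59554931e+02] [-2.05279495e-03 -1.06014675e+01  5.74654950e+00] 0.015128536460952663 [  20.68345789   10.89083937  -15.57458156    0.19173111  -63.58208686
 -131.21401016]
scene lens [([0.558, -0.061, 0.192], 0.91), ([0.738, 0.069, 0.03], 0.44)]
scene blank [([0.623, -0.001, 0.089], 0.79), ([0.34, 0.262, 0.023], 0.61)]
scene vise [([0.629, 0.009, 0.043], 0.94)]
scene vise_jaw [([0.619, -0.002, 0.088], 0.41)]
top lens [([0.528, -0.071, 0.19], 0.66)]
top blank []
top vise [([0.523, 0.008, 0.046], 0.89)]
top vise_jaw []
wrist lens [([0.53, -0.049, 0.188], 0.57)]
wrist blank [([0.601, 0.015, 0.088], 0.86)]
wrist vise [([0.533, 0.009, 0.075], 0.57)]
wrist vise_jaw [([0.578, 0.0, 0.074], 0.88), ([0.459, -0.268, 0.024], 0.63)]
```

{"name": "send_rows", "arguments": {"moves": [{"slide": [-0.067,0.101,0],"turn": 0.033,"gripper": 0.05},{"slide": [-0.14,0.198,0],"turn": 0.067,"gripper": 0.05},{"slide": [-0.219,0.291,0],"turn": 0.1,"gripper": 0.05},{"slide": [-0.305,0.378,0],"turn": 0.133,"gripper": 0.05},{"slide": [-0.396,0.46,0],"turn": 0.167,"gripper": 0.05}]}}

```text
time_s: 30.02
tcp_pos: [0.6414, 0.0494, 0.2054]
eef_rot: [-179.8, 0.0, 144.5]
contact_force: [-3.7, -9.2, 8.1]
gripper_width: 0.0152
gripper_force: 40.0
```

{"name": "send_rows", "arguments": {"moves": [{"slide": [0,0,0],"turn": 0,"gripper": 0.05},{"slide": [0,0,0],"turn": 0,"gripper": 0.05},{"slide": [0,0,0],"turn": 0,"gripper": 0.05},{"slide": [0,0,0],"turn": 0,"gripper": 0.05},{"slide": [0,0,0],"turn": 0,"gripper": 0.05}]}}

```text
time_s: 30.43
tcp_pos: [0.6426, 0.0517, 0.2055]
eef_rot: [179.9, 0.1, 144.7]
contact_force: [2.4, 0.8, 4.9]
gripper_width: 0.0152
gripper_force: 40.0
```

```bash
python3 ls.py
```

```text
30.4333 [0.64259655 0.0517025  0.20550205] [1.79925792e+02 1.01302693e-01 1.44680700e+02] [2.44028521 0.81849677 4.86326803] 0.015247111665272015 [ 2.19361275e+01  1.84098893e+01 -5.27349546e+00  4.92549167e-02
 -6.61994136e+01 -1.47275193e+02]
scene lens [([0.621, -0.01, 0.19], 0.77)]
scene blank [([0.339, 0.258, 0.026], 0.88), ([0.225, 0.291, 0.028], 0.77)]
scene vise [([0.645, 0.01, 0.036], 0.79)]
scene vise_jaw [([0.681, -0.185, 0.191], 0.69), ([0.623, -0.018, 0.188], 0.67)]
top lens [([0.594, -0.025, 0.193], 0.88)]
top blank []
top vise [([0.537, 0.001, 0.046], 0.91)]
top vise_jaw [([0.578, 0.001, 0.079], 0.7), ([0.536, 0.0, 0.043], 0.4)]
wrist lens [([0.592, 0.007, 0.188], 0.72)]
wrist blank [([0.61, 0.02, 0.077], 0.84)]
wrist vise [([0.537, 0.018, 0.051], 0.68)]
wrist vise_jaw [([0.578, 0.013, 0.076], 0.86)]
```

{"name": "send_rows", "arguments": {"moves": [{"slide": [0,0,0],"turn": 0,"gripper": 0.2},{"slide": [0,0,0],"turn": 0,"gripper": 0.4},{"slide": [0,0,0],"turn": 0,"gripper": 0.5},{"slide": [0,0,0],"turn": 0,"gripper": 0.5},{"slide": [0,0,-0.02],"turn": 0,"gripper": 0.5}]}}

```text
time_s: 31.6
tcp_pos: [0.641, 0.0518, 0.2065]
eef_rot: [-179.9, -0.1, 144.7]
contact_force: [-0.4, -1.1, 0.2]
gripper_width: 0.0387
gripper_force: 0.0
```

{"name": "send_rows", "arguments": {"moves": [{"slide": [0,0,-0.1],"turn": 0,"gripper": 0.5},{"slide": [0,0,-0.3],"turn": 0,"gripper": 0.5},{"slide": [0,0,-0.5],"turn": 0,"gripper": 0.5},{"slide": [0,0,-0.75],"turn": 0,"gripper": 0.5},{"slide": [0,0,-0.9],"turn": 0,"gripper": 0.5}]}}

```text
time_s: 32.02
tcp_pos: [0.6422, 0.0517, 0.3467]
eef_rot: [179.9, 0.2, 144.7]
contact_force: [0.8, -0.6, 0.8]
gripper_width: 0.0443
gripper_force: 0.0
```

{"name": "send_rows", "arguments": {"moves": [{"slide": [0.2,0.1,0],"turn": 0,"gripper": 0.5},{"slide": [0.4,0.25,0],"turn": 0,"gripper": 0.5},{"slide": [0.6,0.4,0],"turn": 0,"gripper": 0.5},{"slide": [0.8,0.6,0],"turn": 0,"gripper": 0.5},{"slide": [0.9,0.8,0],"turn": 0,"gripper": 0.5}]}}

```text
time_s: 32.43
tcp_pos: [0.5991, 0.2299, 0.3439]
eef_rot: [179.9, 0.0, 144.7]
contact_force: [1.4, -0.0, 0.4]
gripper_width: 0.044
gripper_force: 0.0
```

{"name": "send_rows", "arguments": {"moves": [{"slide": [0,0.15,0],"turn": -0.06,"gripper": 0.5},{"slide": [0,0.35,0],"turn": -0.12,"gripper": 0.5},{"slide": [0,0.5,0],"turn": -0.18,"gripper": 0.5},{"slide": [0,0.6,0],"turn": -0.18,"gripper": 0.5},{"slide": [0,0.6,0],"turn": -0.18,"gripper": 0.5}]}}

```text
time_s: 32.85
tcp_pos: [0.6538, 0.3037, 0.3403]
eef_rot: [-179.9, -0.1, 161.0]
contact_force: [-1.3, -0.6, -1.2]
gripper_width: 0.0438
gripper_force: 0.0
```

```bash
python3 ls.py
python3 - <<'E'
import cv2,numpy as np
a=cv2.imread('pics/topL.png')[60:260,250:500]; b=cv2.imread('pics/sceneL.png')[130:330,150:450]
cv2.imwrite('pics/fin.png',np.hstack([cv2.resize(a,(375,300),interpolation=2),cv2.resize(b,(425,300),interpolation=2)]))
E
```

```text
32.85 [0.6537507  0.30367894 0.34030432] [-1.79881244e+02 -8.94960020e-02  1.60959031e+02] [-1.31660238 -0.59821981 -1.20447343] 0.0437646174237107 [ 4.03377598e+01  2.28458321e+01  1.85400431e+01 -1.65697849e-02
 -8.58419928e+01 -1.49377413e+02]
scene lens [([0.618, -0.006, 0.19], 0.71)]
scene blank [([0.343, 0.262, 0.022], 0.79), ([0.622, -0.001, 0.092], 0.62)]
scene vise [([0.643, 0.008, 0.038], 0.64)]
scene vise_jaw [([0.584, 0.004, 0.075], 0.39)]
top lens [([0.612, -0.008, 0.192], 0.65), ([0.535, -0.0, 0.044], 0.56)]
top blank [([0.326, 0.256, 0.027], 0.93)]
top vise [([0.536, 0.002, 0.049], 0.7)]
top vise_jaw [([0.578, 0.004, 0.078], 0.6), ([0.537, 0.002, 0.045], 0.46)]
wrist lens [([0.6, 0.014, 0.187], 0.84), ([0.582, 0.007, 0.071], 0.7)]
wrist blank [([0.61, 0.002, 0.089], 0.61)]
wrist vise [([0.568, 0.016, 0.048], 0.92)]
wrist vise_jaw [([0.58, 0.01, 0.069], 0.95), ([0.478, -0.011, 0.078], 0.58)]
```

View pics/fin.png

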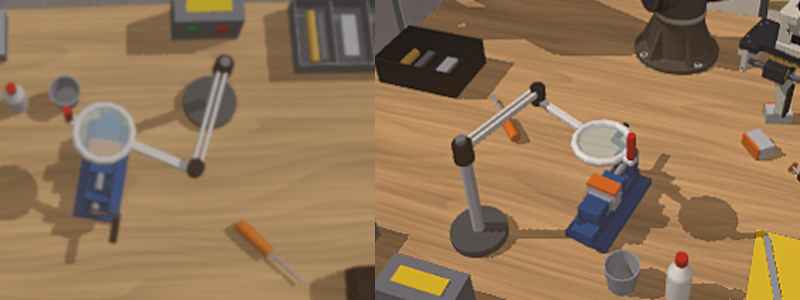

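The final view shows the blank in the vise with its orange edge up (right half, px (605,185)), the crank turned, and the lens ring over the blank (left half, px (104,133)). The gripper is clear of everything. One numeric check of the lens centre, then I hand in.

Run:
```python
from h import *
c=cap('top'); g=c['img'].astype(int)
m=((g.min(2)>150)&(g.max(2)-g.min(2)<45)).astype(np.uint8); k=np.zeros_like(m); k[120:178,290:350]=m[120:178,290:350]
p=np.argwhere(k)[:,::-1].astype(np.float32); e=cv2.fitEllipse(cv2.convexHull(p)); w=ray(c,[e[0]],.19)[0]
d=np.hypot(w[0]-.615,w[1]+.007); print(e,w,d)
if d<.008: print(order.close_job())
```

```text
((323.2882385253906, 149.3714599609375), (39.090999603271484, 53.99362564086914), 111.88368225097656) [ 0.61103211 -0.02006269  0.19      ] 0.01365203459346567
```

Run:
```python
from h import *
from scipy.optimize import least_squares
c=cap('top'); g=c['img'].astype(int)
m=((g.min(2)>150)&(g.max(2)-g.min(2)<45)).astype(np.uint8); k=np.zeros_like(m); k[120:178,290:350]=m[120:178,290:350]
w=ray(c,np.argwhere(k)[:,::-1],.192)[:,:2]
q=least_squares(lambda p:(np.hypot(*(w-p[:2]).T)-p[2])*1000,[.613,-.008,.052],loss='cauchy',f_scale=2)
L=q.x; d=np.hypot(L[0]-.615,L[1]+.007); print(L,d,ray(c,[(319.5,148.5)],.19))
if d<.008: print(order.close_job())
```

```text
[ 0.61590342 -0.01012299  0.04916627] 0.0032510348810220516 [[ 0.61370626 -0.01030088  0.19      ]]
the job is handed in; nothing more can be done
None
```

Job handed in: the blank stands orange edge up between the jaws, clamped with about half a crank turn of force past contact, and the lens is within about 3 mm of centre above it by the last camera check. The gripper is clear and no other bench item was moved.

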